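# Pack a toddler's lunch box in layers, heavy jar at the bottom

### The arm

A 6-joint arm with a two-finger parallel gripper is mounted at the origin on the work surface. World frame = base frame: x ahead of the robot, y to its left, z up, the work surface at z = 0. Lengths are in m, angles in rad, forces in N, time in s.
With the tool pointing down it reaches from about 0.35 to 0.975 m from the base axis. Payload 17.4 kg.
Tool frame: the origin (TCP) lies on the centre line of the jaws, within the pads' length; the fingertips stand 11 mm ahead of it and the grasp point (between the pads) lies 8 mm behind it (ctrl.tips_ahead is the distance from the TCP to the fingertips, in m); y points along the fingers, x is the direction in which the jaws open and shut, and the axes are right-handed (so a half turn about y gives the same grasp; the last joint's range is limited). The gripper opens to 85 mm and grips with 20 to 120 N. Pads are 22 mm wide; open, the fingers measure 114 mm over their backs; the gripper's body (76 mm by 85 mm) begins 54 mm behind the grasp point. The pads swing forward as they close: fully open they stand 13 mm farther back than shut.
Start: joints at [-1.245, 0.116, 1.442, -0, 1.584, -0.038], TCP at [0.24, -0.631, 0.242] pointing down, gripper open.
Joint ranges: [-2.83, 2.83], [-0.83, 2.19], [0.07, 2.5], [-1.14, 4.28], [0.01, 3], [-2.97, 2.97]. Speed limits (rad/s): [1.89, 1.89, 2.22, 3.14, 3.14, 3.14].

### API

Orientations are given as a unit quaternion [x, y, z, w].
In Python, from plant import ctrl gives the robot as it stands.
- The arm moves only by the tool move_arm, never from a script. Its argument "steps" is a list of rows, each an object of numbers: "x", "y", "z": the shift along the tool's x, y, z in units of 25 mm (1.0 is 25 mm); "wx", "wy", "wz": the turn, a rotation vector about the tool's x, y, z in units of 6 degrees (1.0 is 6 degrees). A call has exactly 10 rows; each row shifts and turns the commanded pose from where the row before left it, along the tool's axes as they then stand; what a row does not reach is not made up. A row lasts 1/10 s, in which the tool goes at most 50 mm and 8.59 degrees, less where a joint would pass 70% of its speed; a pose out of reach is approached as far as the arm can. A call is refused whole if a number of a shift passes 1 or a number of a turn 1, either way. A call with a gripper value outside its range is refused whole. "jaw" is the closure in counts, from 0 (fully open) to 255 (shut), set as the call begins (left out, the last holds). The fingers move at their own pace and stop on an object; "grip_force" is the grip in N (left out, the last holds). Time passes only in rows, so rows that do not move let the fingers close, or fill a call up. It gives the time, the measured TCP pose, the force and the opening at its end, in the units of the state.
- ctrl.sense(): the state, without advancing time (a new reading comes with each control period).
- ctrl.camera(name): name is "side" or "top"; returns a dict with "pixels" (400x640x3 uint8, red, green, blue), "depth" (400x640 float32, m along the optical axis (not along the pixel's ray), 0 where there is no reading), "vfov" (degrees; the focal length in pixels is half the picture's height over the tangent of half this angle, whatever the lens; pixels are square), "cx", "cy" (the principal point, pixels), "R" (3x3) and "t" (3): a world point X has camera coordinates R X + t. Camera axes: x right, y down, z forward; pixel columns grow to the right and rows downward; lengths in m; the calibration is good to about 2 mm. A picture is of the moment at which its call begins.
- ctrl.hand_in(): hands the job in, once; it reports no verdict.
The state is a dict: "time": time; "q": joint angles; "dq": joint speeds; "effort": joint torques, N m; "ee_pos": TCP position; "tool_rot": TCP orientation; "ft_force": force on the tool from outside, world axes, zero at the start; "moment": the same for the moment, N m; "opening": finger opening in m.
Only numpy, scipy, OpenCV 4.12 (cv2) and the standard library are available. Lean on these libraries where they do the work, as an engineer would, in place of code of your own. Each camera call takes 0.05 s, during which the arm holds its last target.

### The job

Pack the toddler's lunch box in layers: stand the snack box and the heavier of the two look-alike green jars from the open drawer side by side on the bottom (you can only tell the heavier one by its weight), lay the divider plate over them so that it sits flat on its ledges, fin up, and then stand the lighter jar on the divider, inside the box walls. The jars are glass: keep them upright and set them down gently. Leave the bowl, the two bamboo spoons and the scoop where they are.

Things in the scene. Friction and masses are not known exactly. Their poses are not given: they have to be found in the camera images.
- lunch_box: open teal lunch box, loose, 550 g. Origin: centre of underside; x across, y along its long side, z up. Outside 152 (x) by 208 (y), 78 mm tall; walls and floor 4 mm. At each end (y = +-94 mm) a step 12 mm wide runs across inside; its top, 62 mm above the underside, is the divider's ledge. Bottom between the steps 144 (x) by 176 (y) mm, above them 144 by 200 mm
- divider_fin (a point): middle of the grip fin of the cream divider plate, 18 mm above the plate's underside. Plate 136 (x) by 192 (y), 4 mm thick, 100 g, same turned half round, flat on the worktop. Fin across its middle: 60 mm long (x), 10 mm thick (pinch along y), top 32 mm above the underside; z up. In the box its y lies along the box's y, 4 mm play all round, upper face 66 mm above the box's underside
- jar_1_center (a point): centre (half-way up) of a squat jar of opaque green glass with silver screw-top lid, 60 mm diameter, 54 mm tall (lid: top 12 mm, 57 mm diameter), z up, standing in the open drawer. Looks exactly like jar_2: one of the two is full of fruit puree and weighs about 290 g, the other holds puffed rice and weighs about 120 g (within 10 %); which is which varies and can only be felt
- jar_2_center (a point): centre (half-way up) of a squat jar of opaque green glass with silver screw-top lid, 60 mm diameter, 54 mm tall (lid: top 12 mm, 57 mm diameter), z up, standing in the open drawer. Looks exactly like jar_1: one of the two is full of fruit puree and weighs about 290 g, the other holds puffed rice and weighs about 120 g (within 10 %); which is which varies and can only be felt
- snack_box_center (a point): centre (half-way up) of a closed orange snack box with white lid, 50 (x) by 75 (y) mm, 52 mm tall, 110 g, lying flat on the worktop; z up. Grip it across its 50 mm width (x)
- drawer_floor (a point): point on the inner floor of the open slim drawer, mid-width. The drawer lies along world y, 146 mm wide inside (x), side walls 50 mm above this floor; it slides stiffly along y. The floor is 95 mm below the worktop's surface, the worktop's edge 205 mm to +y of this point, the drawer front (61 mm above the floor) about 195 mm to -y. The jars stand on this floor
- bowl: white plastic bowl, 120 mm across, 48 mm tall, origin at the centre of its underside. Leave alone
- spoon_1: bamboo spoon lying on the worktop, 140 mm long along x, 28 mm wide, 9 mm tall, origin below its middle. Leave alone
- spoon_2: bamboo spoon like spoon_1. Leave alone
- scoop: small steel measuring scoop standing in the drawer near its front, 97 mm long along x, 36 mm wide, 24 mm tall, origin under its middle. Leave alone

How it is judged:
On the way, in this order (a step that is already met when the one before it is completed fails the run):
1. the snack box and the heavier jar stand on the bottom of the lunch box (x of snack_box_center in the frame of lunch_box between -0.05 and 0.05 m and y of snack_box_center in the frame of lunch_box between -0.078 and 0.078 m and z of snack_box_center in the frame of lunch_box between 0.025 and 0.035 m and angle between snack_box_center's own z axis and vertical below 0.12 rad and ((x of jar_1_center in the frame of lunch_box between -0.05 and 0.05 m and y of jar_1_center in the frame of lunch_box between -0.078 and 0.078 m and z of jar_1_center in the frame of lunch_box between 0.026 and 0.036 m and angle between jar_1_center's own z axis and vertical below 0.12 rad and contact force between jar_1 and lunch_box above 1.9 N) or (x of jar_2_center in the frame of lunch_box between -0.05 and 0.05 m and y of jar_2_center in the frame of lunch_box between -0.078 and 0.078 m and z of jar_2_center in the frame of lunch_box between 0.026 and 0.036 m and angle between jar_2_center's own z axis and vertical below 0.12 rad and contact force between jar_2 and lunch_box above 1.9 N))), for 0.2 s.
2. the divider lies flat on its ledges over them (x of divider_fin in the frame of lunch_box between -0.007 and 0.007 m and y of divider_fin in the frame of lunch_box between -0.007 and 0.007 m and z of divider_fin in the frame of lunch_box between 0.077 and 0.083 m and angle between the z axis of divider_fin and the z axis of lunch_box, either way round below 0.04 rad and angle between the y axis of divider_fin and the y axis of lunch_box, either way round below 0.12 rad), for 0.2 s.
At the end, for the whole second after the job is handed in: Snack box and heavier jar stand upright (0.12 rad) on the box floor; divider flat on its ledges (3 mm, 0.04 rad), centred to 7 mm; lighter jar stands upright on it, centre within 50 mm across and 78 mm along of the box's middle; lunch box upright, all released and at rest (all of step 2 and x of snack_box_center in the frame of lunch_box between -0.05 and 0.05 m and y of snack_box_center in the frame of lunch_box between -0.078 and 0.078 m and z of snack_box_center in the frame of lunch_box between 0.025 and 0.035 m and angle between snack_box_center's own z axis and vertical below 0.12 rad and linear speed of each of lunch_box, divider, jar_1, jar_2, snack_box below 0.02 m/s and angle between lunch_box's own z axis and vertical below 0.05 rad and ((x of jar_1_center in the frame of lunch_box between -0.05 and 0.05 m and y of jar_1_center in the frame of lunch_box between -0.078 and 0.078 m and z of jar_1_center in the frame of lunch_box between 0.026 and 0.036 m and angle between each of jar_1_center, jar_2_center's own z axis and vertical below 0.12 rad and contact force between jar_1 and lunch_box above 1.9 N and x of jar_2_center in the frame of lunch_box between -0.05 and 0.05 m and y of jar_2_center in the frame of lunch_box between -0.078 and 0.078 m and z of jar_2_center in the frame of lunch_box between 0.088 and 0.098 m and contact force between jar_2 and divider between 0.6 and 1.9 N) or (x of jar_2_center in the frame of lunch_box between -0.05 and 0.05 m and y of jar_2_center in the frame of lunch_box between -0.078 and 0.078 m and z of jar_2_center in the frame of lunch_box between 0.026 and 0.036 m and angle between each of jar_2_center, jar_1_center's own z axis and vertical below 0.12 rad and contact force between jar_2 and lunch_box above 1.9 N and x of jar_1_center in the frame of lunch_box between -0.05 and 0.05 m and y of jar_1_center in the frame of lunch_box between -0.078 and 0.078 m and z of jar_1_center in the frame of lunch_box between 0.088 and 0.098 m and contact force between jar_1 and divider between 0.6 and 1.9 N))); the robot touches nothing.
It fails at once if the bowl or the scoop is moved more than 30 mm (distance of any of bowl, scoop from where it was at the start of the episode above 0.03 m).
It fails at once if a bamboo spoon is moved more than 30 mm (distance of any of spoon_1, spoon_2 from where it was at the start of the episode above 0.03 m).
It fails at once if a jar is tipped more than 0.6 rad from upright (angle between any of jar_1_center, jar_2_center's own z axis and vertical above 0.6 rad).
It fails at once if a jar is dropped (let go, it falls faster than 0.45 m/s, a fall of about 10 mm) ((linear speed of jar_1 above 0.45 m/s and contact force between jar_1 and the fingers below 0.1 N) or (linear speed of jar_2 above 0.45 m/s and contact force between jar_2 and the fingers below 0.1 N)).
It fails at once if a jar is slammed on the lunch box or the divider (over 120 N) (contact force between any of jar_1, jar_2 and lunch_box above 120 N or contact force between any of jar_1, jar_2 and divider above 120 N).
It also fails if it takes over 72 s, if anything falls off the work surface, if the arm or the gripper's body presses on something with over 40 N, if the wrist force passes 120 N, or if a joint passes its speed limit or range.

## Working session

There is one attempt and no reset: what is moved stays moved. The work goes in short steps, Python scripts to look and compute and a tool call to move; the robot and the scene stay as the last step left them, time stands still between calls to the robot, and variables do not carry over. Pictures are saved under pics/ and viewed, and the job is handed in when it is done.

Besides the shell and the picture viewer there is one more tool, called after "Call:" in YAML: its name, and indented under it one key for each argument. move_arm: Moves the arm, as the interface text tells. Its arguments: {"type":"object","properties":{"steps":{"type":"array","items":{"type":"object","properties":{"x":{"type":"number"},"y":{"type":"number"},"z":{"type":"number"},"wx":{"type":"number"},"wy":{"type":"number"},"wz":{"type":"number"}}}},"jaw":{"type":"number"},"grip_force":{"type":"number"}},"required":["steps"]}

```bash
ls; mkdir -p pics; python3 - <<'E'
from plant import ctrl
import cv2,numpy as np
s=ctrl.sense();print(s, ctrl.tips_ahead)
for n in("top","side"):
    c=ctrl.camera(n); cv2.imwrite(f"pics/{n}0.png",c["pixels"][:,:,::-1]); np.savez(f"{n}0.npz",**c)
    print(n,c["vfov"],c["cx"],c["cy"],c["R"],c["t"])
E
```

```text
pics
{'time': 0.0, 'q': array([-1.24480828e+00,  1.16523819e-01,  1.44228143e+00, -1.18337246e-05,
        1.58399206e+00, -3.78050891e-02]), 'dq': array([ 0.00040239,  0.00021688, -0.00286235, -0.00161128,  0.00057178,
       -0.00061471]), 'effort': array([-2.73475089e-04, -7.31984210e+01, -6.32495213e+01,  1.79087192e-05,
        6.35158838e-03, -2.69427539e-05]), 'ee_pos': array([ 0.24010808, -0.63066109,  0.24152661]), 'tool_rot': array([-0.5819472 ,  0.40164736, -0.40095978,  0.58245009]), 'ft_force': array([ 0.43785254, -0.50335978,  0.42835332]), 'moment': array([-0.00633527,  0.00903645,  0.018827  ]), 'opening': 0.08524315216632736} 0.011
top 57.0978681752858 316.39663283954434 200.5793187286885 [[ 0.02542527 -0.99937355 -0.02461844]
 [-0.99622583 -0.02328537 -0.08361751]
 [ 0.08299188  0.02665152 -0.99619378]] [-0.07288523  0.53275425  0.90488923]
side 48.91773404948346 323.6788478941707 194.35315759544082 [[ 0.99308061 -0.11676144  0.01255687]
 [-0.07764664 -0.73306866 -0.67570803]
 [ 0.0881017   0.67005754 -0.7370624 ]] [-0.52424036 -0.02055144  1.44999785]
```

View pics/top0.png

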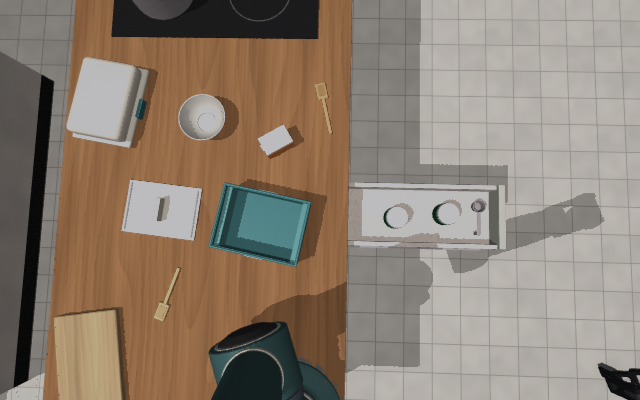

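View pics/side0.png

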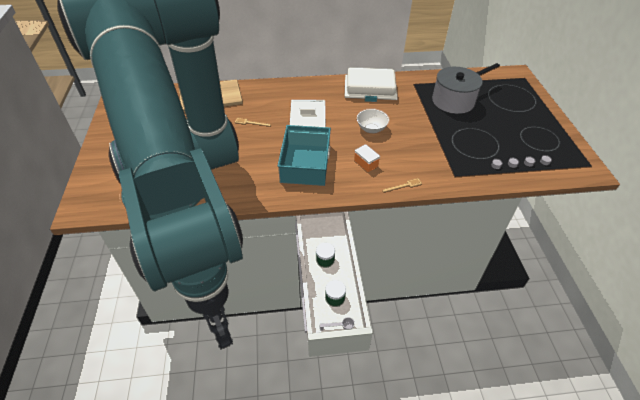

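The top view shows the lunch box at (260,223), divider at (162,209), snack box at (276,140), and jars in the drawer at (397,216) and (447,212). The scoop is at (478,215). The bowl is at (201,117) and the spoons at (168,293) and (323,107).

```bash
cat > h.py <<'E'
import numpy as np,cv2
def cloud(c):
    d=c["depth"];H,W=d.shape;f=H/2/np.tan(np.radians(float(c["vfov"]))/2)
    u,v=np.meshgrid(np.arange(W),np.arange(H))
    P=np.stack([(u-c["cx"])/f*d,(v-c["cy"])/f*d,d],-1)
    X=(P-c["t"])@c["R"]
    X[d<=0]=np.nan
    return X
def rect(X,m):
    p=X[m][:,:2].astype(np.float32)
    (cx,cy),(w,h),a=cv2.minAreaRect((p*1000).astype(np.float32))
    return cx,cy,w,h,a
def win(X,u0,u1,v0,v1,z0,z1):
    m=np.zeros(X.shape[:2],bool);m[v0:v1,u0:u1]=True
    return m&(X[...,2]>z0)&(X[...,2]<z1)
E
python3 - <<'E'
from h import *
c=dict(np.load("top0.npz"));X=cloud(c)
np.set_printoptions(precision=4,suppress=True)
def rep(n,m):
    print(n,m.sum(),np.round(rect(X,m),1),"medz",np.median(X[m][:,2]).round(4),"mean",X[m].mean(0).round(4))
rep("table",win(X,230,250,50,80,-.1,.1))
rep("rim",win(X,200,330,170,280,.070,.09))
rep("ledge",win(X,200,330,170,280,.055,.067))
rep("boxfloor",win(X,225,300,195,250,-.005,.012))
rep("plate",win(X,110,210,170,250,.002,.012))
rep("fin",win(X,110,210,170,250,.022,.045))
rep("snack",win(X,250,300,115,165,.045,.06))
rep("jarA",win(X,375,420,195,240,-.05,-.03))
rep("jarB",win(X,425,468,195,235,-.05,-.03))
rep("jarAlo",win(X,375,420,195,240,-.09,-.03))
rep("scoop",win(X,468,492,195,240,-.088,-.06))
rep("bowl",win(X,170,230,85,145,.03,.06))
rep("sp1",win(X,310,335,75,140,.004,.02)); rep("sp2",win(X,150,185,260,325,.004,.02))
rep("dfloor",win(X,418,428,195,240,-.12,-.07))
# walls of drawer by row profile
for u in (420,):
    for v in range(176,260): print(v,X[v,u].round(4)) if v<192 or v>238 else None
for u in range(340,375): print(u,X[215,u].round(3))
for u in range(480,512): print(u,X[230,u].round(3))
E
```

```text
table 598 [897.4 156.2  84.   52.6   2.6] medz -0.0006 mean [ 0.897   0.1559 -0.0006]
rim 970 [471.9  72.4 214.4 158.2  78.7] medz 0.0781 mean [0.4712 0.0762 0.0778]
ledge 725 [472.2  73.2 200.  163.8  78.9] medz 0.0613 mean [0.4739 0.0861 0.0613]
boxfloor 3535 [478.   78.6 139.  190.1   1.5] medz 0.0032 mean [0.4756 0.0763 0.0032]
plate 2757 [502.9 347.2 202.2 262.9   1.1] medz 0.0035 mean [0.5031 0.3396 0.0038]
fin 121 [504.2 341.6  11.2  58.9  83.4] medz 0.0303 mean [0.5039 0.3404 0.0297]
snack 610 [681.6  47.1  50.8  77.   30.6] medz 0.0512 mean [0.6811 0.046  0.0511]
jarA 369 [ 501.9 -273.8   56.3   56.5   19.8] medz -0.0416 mean [ 0.5013 -0.274  -0.0417]
jarB 380 [ 514.9 -409.2   55.4   57.    72.2] medz -0.0416 mean [ 0.5142 -0.4089 -0.0417]
jarAlo 430 [ 501.6 -273.4   58.3   57.4   32.9] medz -0.042 mean [ 0.5008 -0.2709 -0.0452]
scoop 266 [ 508.9 -513.8  121.7   54.9    0.5] medz -0.0756 mean [ 0.5115 -0.5146 -0.0774]
bowl 526 [737.3 234.5 117.9 118.1  17.2] medz 0.042 mean [0.7504 0.2493 0.0411]
sp1 249 [786.7 -70.4 142.2  44.4   0.2] medz 0.0064 mean [ 0.8015 -0.0698  0.00
[... 2376 characters left out ...]
-0.095]
486 [ 0.473 -0.529 -0.09 ]
487 [ 0.473 -0.536 -0.098]
488 [ 0.473 -0.537 -0.094]
489 [ 0.473 -0.539 -0.092]
490 [ 0.473 -0.538 -0.086]
491 [ 0.473 -0.539 -0.081]
492 [ 0.473 -0.537 -0.069]
493 [ 0.473 -0.539 -0.07 ]
494 [ 0.473 -0.539 -0.062]
495 [ 0.473 -0.54  -0.06 ]
496 [ 0.473 -0.539 -0.051]
497 [ 0.473 -0.539 -0.046]
498 [ 0.473 -0.538 -0.038]
499 [ 0.473 -0.539 -0.034]
500 [ 0.473 -0.541 -0.033]
501 [ 0.473 -0.545 -0.037]
502 [ 0.473 -0.547 -0.035]
503 [ 0.473 -0.55  -0.034]
504 [ 0.473 -0.553 -0.036]
505 [nan nan nan]
506 [ 0.485 -0.901 -0.746]
507 [ 0.485 -0.912 -0.76 ]
508 [ 0.485 -0.913 -0.752]
509 [ 0.485 -0.918 -0.753]
510 [ 0.485 -0.918 -0.744]
511 [ 0.485 -0.925 -0.75 ]
```

```bash
cat >> h.py <<'E'
from scipy.spatial.transform import Rotation as Ro
def state():
    from plant import ctrl
    return ctrl.sense()
def plan(target,yaw=None,turn_first=True):
    """target xyz, yaw deg of jaw axis (mod 180). prints tool-frame displacement units before/after turn"""
    s=state();R=Ro.from_quat(s["tool_rot"]).as_matrix();p=s["ee_pos"]
    cur=np.degrees(np.arctan2(R[1,0],R[0,0]));tilt=np.degrees(np.arccos(-R[2,1]))
    print("t%.2f"%s["time"],"pos",p.round(4),"jawyaw %.2f"%cur,"tilt %.2f"%tilt,"open %.4f"%s["opening"],"F",s["ft_force"].round(2),"q",s["q"].round(2))
    d=np.array(target)-p
    if yaw is not None:
        e=(yaw-cur+90)%180-90
        print("turn units wy: %.2f"%(-e/6), "(target yaw err %.2f)"%e)
        # ideal downward tool at target yaw
        a=np.radians(cur+e);Rt=np.c_[[np.cos(a),np.sin(a),0],[0,0,-1],np.cross([np.cos(a),np.sin(a),0],[0,0,-1])]
        rv=Ro.from_matrix(R.T@Rt).as_rotvec();print("rotvec units",np.round(np.degrees(rv)/6,2))
        print("shift in axes after turn:",(Rt.T@d/.025).round(2), "half-turn axes:",(Rt@0+0).shape and ((Ro.from_matrix(R)*Ro.from_rotvec(rv/2)).as_matrix().T@d/.025).round(2))
    print("shift in present axes   :",(R.T@d/.025).round(2))
    return R
E
python3 - <<'E'
from h import *
R=plan([.515,-.409,.05],-11.3);print(R.round(3))
c=dict(np.load("top0.npz"));X=cloud(c);px=c["pixels"].astype(int)
# rim edges fit: outer rim
m=win(X,200,330,170,280,.072,.084)
for i in range(3):
    print("rim",np.round(rect(X,m),1)); m=cv2.erode(m.astype(np.uint8),np.ones((2,2)))>0 if i==0 else m
m=win(X,200,330,170,280,.057,.066); print("ledge pts")
n,l,st,ce=cv2.connectedComponentsWithStats(m.astype(np.uint8))
for i in range(1,n):
    if st[i,4]>60: print(st[i],X[l==i].mean(0).round(4),np.round(rect(X,l==i),1))
# plate by brightness
br=px.min(-1); 
m=win(X,110,210,170,250,-.003,.05)&(br>140)
n,l,st,ce=cv2.connectedComponentsWithStats(m.astype(np.uint8)); i=1+st[1:,4].argmax()
print("plate",st[i],np.round(rect(X,l==i),1),px[195,140],px[190,115])
E
```

```text
t0.10 pos [ 0.2401 -0.6307  0.2416] jawyaw -69.16 tilt 0.06 open 0.0855 F [0.9  0.64 0.98] q [-1.24  0.12  1.44 -0.    1.58 -0.04]
turn units wy: -9.64 (target yaw err 57.86)
rotvec units [-0.   -9.64 -0.01]Traceback (most recent call last):
  File "<stdin>", line 2, in <module>
  File "h.py", line 32, in plan
    print("shift in axes after turn:",(Rt.T@d/.025).round(2), "half-turn axes:",(Rt@0+0).shape and ((Ro.from_matrix(R)*Ro.from_rotvec(rv/2)).as_matrix().T@d/.025).round(2))
                                                                                 ~~^~
ValueError: matmul: Input operand 1 does not have enough dimensions (has 0, gufunc core with signature (n?,k),(k,m?)->(n?,m?) requires 1)
```

```bash
sed -i 's/(Rt@0+0).shape and //' h.py
python3 - <<'E'
from h import *
R=plan([.515,-.409,.05],-11.3);print(R.round(3))
c=dict(np.load("top0.npz"));X=cloud(c);px=c["pixels"].astype(int)
m=win(X,200,330,170,280,.072,.084)
print("rim",np.round(rect(X,m),1)); m=cv2.erode(m.astype(np.uint8),np.ones((2,2)))>0 ;print("rim",np.round(rect(X,m),1))
m=win(X,200,330,170,280,.057,.066); print("ledge pts")
n,l,st,ce=cv2.connectedComponentsWithStats(m.astype(np.uint8))
for i in range(1,n):
    if st[i,4]>60: print(st[i],X[l==i].mean(0).round(4),np.round(rect(X,l==i),1))
br=px.min(-1); 
m=win(X,110,210,170,250,-.003,.05)&(br>140)
n,l,st,ce=cv2.connectedComponentsWithStats(m.astype(np.uint8)); i=1+st[1:,4].argmax()
print("plate",st[i],np.round(rect(X,l==i),1),px[195,140],px[190,115])
E
```

```text
t0.10 pos [ 0.2401 -0.6307  0.2416] jawyaw -69.16 tilt 0.06 open 0.0855 F [0.9  0.64 0.98] q [-1.24  0.12  1.44 -0.    1.58 -0.04]
turn units wy: -9.64 (target yaw err 57.86)
rotvec units [-0.   -9.64 -0.01]
shift in axes after turn: [ 9.04  7.67 10.85] half-turn axes: [ 2.67  7.67 13.87]
shift in present axes   : [-4.37  7.67 13.43]
[[ 0.356 -0.     0.935]
 [-0.935  0.001  0.356]
 [-0.001 -1.     0.   ]]
rim [471.9  72.4 214.4 158.2  78.7]
rim [470.7  70.8 210.8 155.   78.8]
ledge pts
[213 186  21  60 354] [0.4898 0.1648 0.0613] [490.3 164.4  14.5 144.3  78.7]
[290 203  18  60 272] [ 0.453  -0.0193  0.0612] [453.7 -19.4  11.  143.5  78.7]
plate [ 122  180   80   61 3550] [503.7 342.8 194.2 135.6  84.1] [188 188 190] [142 101  68]
```

Call:
move_arm:
  steps:
    - {"wy":-0.96,"z":1,"x":0.2,"y":0.3}
    - {"wy":-0.96,"z":1,"x":0.2,"y":0.3}
    - {"wy":-0.96,"z":1,"x":0.2,"y":0.3}
    - {"wy":-0.96,"z":1,"x":0.2,"y":0.3}
    - {"wy":-0.96,"z":1,"x":0.2,"y":0.3}
    - {"wy":-0.96,"z":1,"x":0.2,"y":0.3}
    - {"wy":-0.96,"z":1,"x":0.2,"y":0.3}
    - {"wy":-0.96,"z":1,"x":0.2,"y":0.3}
    - {"wy":-0.96,"z":1,"x":0.2,"y":0.3}
    - {"wy":-0.96,"z":1,"x":0.2,"y":0.3}
  jaw: 0
  grip_force: 30

```text
invalid input
```

```bash
python3 -c "
from h import *
print(plan([.515,-.409,.0],-11.3).round(3))"
```

```text
t0.10 pos [ 0.2401 -0.6307  0.2416] jawyaw -69.16 tilt 0.06 open 0.0855 F [0.9  0.64 0.98] q [-1.24  0.12  1.44 -0.    1.58 -0.04]
turn units wy: -9.64 (target yaw err 57.86)
rotvec units [-0.   -9.64 -0.01]
shift in axes after turn: [ 9.04  9.67 10.85] half-turn axes: [ 2.67  9.67 13.87]
shift in present axes   : [-4.37  9.67 13.43]
[[ 0.356 -0.     0.935]
 [-0.935  0.001  0.356]
 [-0.001 -1.     0.   ]]
```

Call:
move_arm:
  steps:
    - {"x":0.2,"y":0.3,"z":1,"wx":0,"wy":-0.96,"wz":0}
    - {"x":0.2,"y":0.3,"z":1,"wx":0,"wy":-0.96,"wz":0}
    - {"x":0.2,"y":0.3,"z":1,"wx":0,"wy":-0.96,"wz":0}
    - {"x":0.2,"y":0.3,"z":1,"wx":0,"wy":-0.96,"wz":0}
    - {"x":0.2,"y":0.3,"z":1,"wx":0,"wy":-0.96,"wz":0}
    - {"x":0.2,"y":0.3,"z":1,"wx":0,"wy":-0.96,"wz":0}
    - {"x":0.2,"y":0.3,"z":1,"wx":0,"wy":-0.96,"wz":0}
    - {"x":0.2,"y":0.3,"z":1,"wx":0,"wy":-0.96,"wz":0}
    - {"x":0.2,"y":0.3,"z":1,"wx":0,"wy":-0.96,"wz":0}
    - {"x":0.2,"y":0.3,"z":1,"wx":0,"wy":-0.96,"wz":0}
  jaw: 0
  grip_force: 30

```text
time: 1.1
ee_pos: [0.4399, -0.4881, 0.1665]
tool_rot: [-0.703, 0.07, -0.07, 0.704]
ft_force: [0.2, -0.6, 0.0]
opening: 0.0855
```

```bash
python3 -c "
from h import *
print(plan([.515,-.409,.0],-11.3).round(3))"
```

```text
t1.10 pos [ 0.4399 -0.4881  0.1665] jawyaw -11.31 tilt 0.04 open 0.0855 F [ 0.18 -0.58  0.03] q [-0.88  0.11  1.57  0.    1.46 -0.68]
turn units wy: -0.00 (target yaw err 0.01)
rotvec units [-0.   -0.   -0.01]
shift in axes after turn: [2.33 6.66 3.69] half-turn axes: [2.33 6.66 3.69]
shift in present axes   : [2.33 6.66 3.69]
[[ 0.981 -0.     0.196]
 [-0.196  0.001  0.981]
 [-0.001 -1.     0.   ]]
```

Call:
move_arm:
  steps:
    - {"x":0.46,"y":0.9,"z":0.74,"wx":0,"wy":0,"wz":0}
    - {"x":0.46,"y":0.9,"z":0.74,"wx":0,"wy":0,"wz":0}
    - {"x":0.47,"y":0.9,"z":0.74,"wx":0,"wy":0,"wz":0}
    - {"x":0.47,"y":0.9,"z":0.74,"wx":0,"wy":0,"wz":0}
    - {"x":0.47,"y":0.9,"z":0.73,"wx":0,"wy":0,"wz":0}
    - {"x":0,"y":1,"z":0,"wx":0,"wy":0,"wz":0}
    - {"x":0,"y":1,"z":0,"wx":0,"wy":0,"wz":0}
    - {"x":0,"y":1,"z":0,"wx":0,"wy":0,"wz":0}
    - {"x":0,"y":1,"z":0,"wx":0,"wy":0,"wz":0}
    - {"x":0,"y":1,"z":0,"wx":0,"wy":0,"wz":0}

```text
time: 2.1
ee_pos: [0.5146, -0.4101, -0.0715]
tool_rot: [-0.703, 0.071, -0.071, 0.704]
ft_force: [0.3, -0.0, 0.4]
opening: 0.0858
```

```bash
python3 - <<'E'
from h import *
from plant import ctrl
plan([.515,-.409,-.072],-11.3)
c=ctrl.camera("side");cv2.imwrite("pics/s1.png",cv2.resize(c["pixels"][180:380,200:440,::-1],None,fx=3,fy=3))
F=[]
for i in range(4):
    ctrl.camera("top");F.append(ctrl.sense()["ft_force"])
print(np.round(F,2))
E
```

```text
t2.10 pos [ 0.5146 -0.4101 -0.0715] jawyaw -11.55 tilt 0.03 open 0.0858 F [ 0.3  -0.04  0.39] q [-0.71  0.33  1.73 -0.    1.08 -0.51]
turn units wy: -0.04 (target yaw err 0.25)
rotvec units [-0.   -0.04 -0.  ]
shift in axes after turn: [0.01 0.02 0.05] half-turn axes: [0.01 0.02 0.05]
shift in present axes   : [0.01 0.02 0.05]
[[ 0.16  0.02 -0.14]
 [-0.6   0.22  0.1 ]
 [ 0.63  0.65  0.67]
 [-0.8   0.39  0.02]]
```

View pics/s1.png

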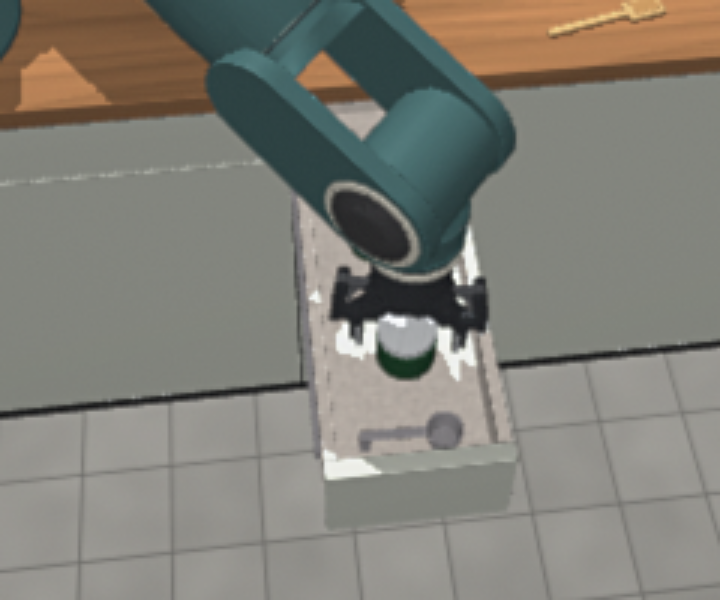

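Fingers straddle the front jar (405,350); scoop (440,430) is clear. Closing slightly lower.

Call:
move_arm:
  steps:
    - {"x":0,"y":0.1,"z":0,"wx":0,"wy":0,"wz":0}
    - {"x":0,"y":0.1,"z":0,"wx":0,"wy":0,"wz":0}
    - {"x":0,"y":0,"z":0,"wx":0,"wy":0,"wz":0}
    - {"x":0,"y":0,"z":0,"wx":0,"wy":0,"wz":0}
    - {"x":0,"y":0,"z":0,"wx":0,"wy":0,"wz":0}
    - {"x":0,"y":0,"z":0,"wx":0,"wy":0,"wz":0}
    - {"x":0,"y":0,"z":0,"wx":0,"wy":0,"wz":0}
    - {"x":0,"y":0,"z":0,"wx":0,"wy":0,"wz":0}
    - {"x":0,"y":0,"z":0,"wx":0,"wy":0,"wz":0}
    - {"x":0,"y":0,"z":0,"wx":0,"wy":0,"wz":0}
  jaw: 255
  grip_force: 40

```text
time: 3.35
ee_pos: [0.5154, -0.4108, -0.0738]
tool_rot: [0.704, -0.071, 0.072, -0.703]
ft_force: [-2.1, 0.8, 8.6]
opening: 0.0589
```

Call:
move_arm:
  steps:
    - {"x":0,"y":-0.2,"z":0,"wx":0,"wy":0,"wz":0}
    - {"x":0,"y":-0.4,"z":0,"wx":0,"wy":0,"wz":0}
    - {"x":0,"y":-0.4,"z":0,"wx":0,"wy":0,"wz":0}
    - {"x":0,"y":-0.4,"z":0,"wx":0,"wy":0,"wz":0}
    - {"x":0,"y":-0.2,"z":0,"wx":0,"wy":0,"wz":0}
    - {"x":0,"y":0,"z":0,"wx":0,"wy":0,"wz":0}
    - {"x":0,"y":0,"z":0,"wx":0,"wy":0,"wz":0}
    - {"x":0,"y":0,"z":0,"wx":0,"wy":0,"wz":0}
    - {"x":0,"y":0,"z":0,"wx":0,"wy":0,"wz":0}
    - {"x":0,"y":0,"z":0,"wx":0,"wy":0,"wz":0}

```text
time: 4.35
ee_pos: [0.5147, -0.4102, -0.0356]
tool_rot: [-0.703, 0.071, -0.071, 0.704]
ft_force: [0.1, 0.1, -1.0]
opening: 0.0585
```

```bash
python3 - <<'E'
from h import *
from plant import ctrl
F=[]
for i in range(12):
    c=ctrl.camera("side");F.append(ctrl.sense()["ft_force"])
cv2.imwrite("pics/s2.png",cv2.resize(c["pixels"][180:380,200:440,::-1],None,fx=3,fy=3))
print(np.round(F,2),np.mean(F,0)); plan([.515,-.409,-.072],-11.3)
print(ctrl.sense()["moment"],ctrl.sense()["effort"])
E
```

```text
[[ 0.65  0.1  -0.68]
 [-0.44 -0.4  -1.03]
 [-0.04  0.34 -1.86]
 [-0.1   0.05 -0.87]
 [ 0.92  0.22 -0.99]
 [-0.1   0.14 -1.36]
 [-0.91  0.91 -1.99]
 [-0.01 -0.29 -1.46]
 [-0.07  0.01 -0.85]
 [-0.32 -0.31 -1.51]
 [ 0.11  0.41 -1.19]
 [-0.14  0.61 -0.87]] [-0.03736477  0.14992066 -1.22222022]
t4.95 pos [ 0.5148 -0.4103 -0.0352] jawyaw -11.55 tilt 0.00 open 0.0585 F [-0.14  0.61 -0.87] q [-0.71  0.29  1.72 -0.    1.14 -0.51]
turn units wy: -0.04 (target yaw err 0.25)
rotvec units [-0.   -0.04 -0.  ]
shift in axes after turn: [-0.    1.47  0.05] half-turn axes: [-0.    1.47  0.05]
shift in present axes   : [-0.    1.47  0.05]
[-0.03405455 -0.01636204 -0.04346753] [ 6.94071896e-04 -7.87014270e+01 -5.44240880e+01  3.45888457e-04
  7.26249782e-04  6.25031998e-05]
```

View pics/s2.png

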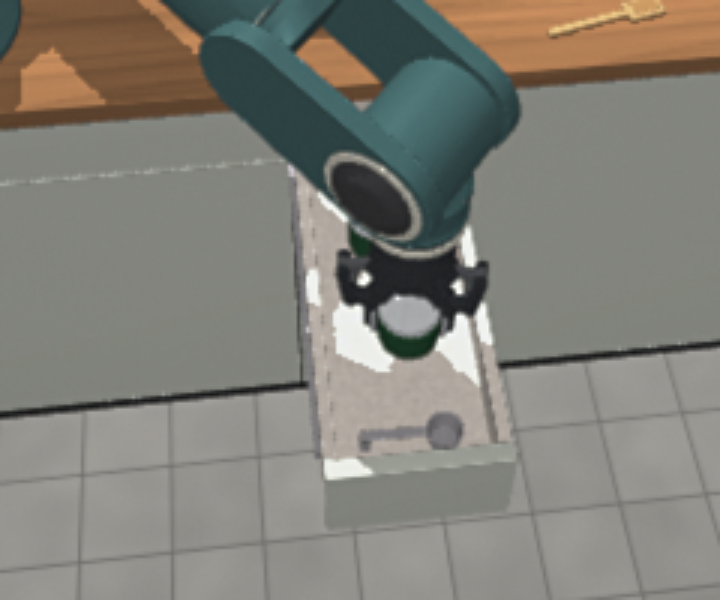

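Force reading about −1.2 N against a baseline near +0.3 N: this front jar is the light one. I'll put it back and fetch the other.

Call:
move_arm:
  steps:
    - {"x":0,"y":0.4,"z":0,"wx":0,"wy":0,"wz":0}
    - {"x":0,"y":0.4,"z":0,"wx":0,"wy":0,"wz":0}
    - {"x":0,"y":0.3,"z":0,"wx":0,"wy":0,"wz":0}
    - {"x":0,"y":0.15,"z":0,"wx":0,"wy":0,"wz":0}
    - {"x":0,"y":0.1,"z":0,"wx":0,"wy":0,"wz":0}
    - {"x":0,"y":0.1,"z":0,"wx":0,"wy":0,"wz":0}
    - {"x":0,"y":0.08,"z":0,"wx":0,"wy":0,"wz":0}
    - {"x":0,"y":0,"z":0,"wx":0,"wy":0,"wz":0}
    - {"x":0,"y":0,"z":0,"wx":0,"wy":0,"wz":0}
    - {"x":0,"y":0,"z":0,"wx":0,"wy":0,"wz":0}

```text
time: 5.95
ee_pos: [0.515, -0.4104, -0.0732]
tool_rot: [0.704, -0.071, 0.071, -0.703]
ft_force: [0.5, -0.2, -0.8]
opening: 0.0587
```

```bash
python3 - <<'E'
from h import *
plan([.502,-.274,-.076],-11.3)
E
```

```text
t5.95 pos [ 0.515  -0.4104 -0.0732] jawyaw -11.56 tilt 0.02 open 0.0587 F [ 0.5  -0.18 -0.83] q [-0.71  0.33  1.73 -0.    1.08 -0.51]
turn units wy: -0.04 (target yaw err 0.26)
rotvec units [ 0.   -0.04  0.  ]
shift in axes after turn: [-1.58  0.11  5.25] half-turn axes: [-1.59  0.11  5.25]
shift in present axes   : [-1.6   0.11  5.24]
```

Call:
move_arm:
  steps:
    - {"x":0,"y":0,"z":0,"wx":0,"wy":0,"wz":0}
    - {"x":0,"y":0,"z":0,"wx":0,"wy":0,"wz":0}
    - {"x":0,"y":0,"z":0,"wx":0,"wy":0,"wz":0}
    - {"x":0,"y":0,"z":0,"wx":0,"wy":0,"wz":0}
    - {"x":0,"y":-0.5,"z":0,"wx":0,"wy":0,"wz":0}
    - {"x":0,"y":-1,"z":0,"wx":0,"wy":0,"wz":0}
    - {"x":0,"y":-1,"z":0,"wx":0,"wy":0,"wz":0}
    - {"x":-0.2,"y":-0.5,"z":0.75,"wx":0,"wy":0,"wz":0}
    - {"x":-0.3,"y":0,"z":1,"wx":0,"wy":0,"wz":0}
    - {"x":-0.3,"y":0,"z":1,"wx":0,"wy":0,"wz":0}
  jaw: 0

```text
time: 6.95
ee_pos: [0.5092, -0.3386, 0.0031]
tool_rot: [0.704, -0.071, 0.072, -0.703]
ft_force: [0.5, -0.3, -1.0]
opening: 0.0857
```

Call:
move_arm:
  steps:
    - {"x":-0.3,"y":0,"z":1,"wx":0,"wy":0,"wz":0}
    - {"x":-0.3,"y":0,"z":1,"wx":0,"wy":0,"wz":0}
    - {"x":-0.2,"y":0.2,"z":0.5,"wx":0,"wy":0,"wz":0}
    - {"x":0,"y":0.7,"z":0,"wx":0,"wy":0,"wz":0}
    - {"x":0,"y":0.7,"z":0,"wx":0,"wy":0,"wz":0}
    - {"x":0,"y":0.7,"z":0,"wx":0,"wy":0,"wz":0}
    - {"x":0,"y":0.5,"z":0,"wx":0,"wy":0,"wz":0}
    - {"x":0,"y":0.2,"z":0,"wx":0,"wy":0,"wz":0}
    - {"x":0,"y":0,"z":0,"wx":0,"wy":0,"wz":0}
    - {"x":0,"y":0,"z":0,"wx":0,"wy":0,"wz":0}

```text
time: 7.95
ee_pos: [0.5023, -0.2741, -0.0728]
tool_rot: [0.704, -0.071, 0.071, -0.703]
ft_force: [-0.3, -0.6, 0.0]
opening: 0.0858
```

```bash
python3 - <<'E'
from h import *
from plant import ctrl
plan([.502,-.274,-.076],-11.3)
c=ctrl.camera("side");cv2.imwrite("pics/s3.png",cv2.resize(c["pixels"][180:380,200:440,::-1],None,fx=3,fy=3))
E
```

```text
t7.95 pos [ 0.5023 -0.2741 -0.0728] jawyaw -11.56 tilt 0.04 open 0.0858 F [-0.28 -0.55  0.05] q [-0.54  0.17  1.93 -0.    1.04 -0.34]
turn units wy: -0.04 (target yaw err 0.26)
rotvec units [ 0.   -0.04  0.01]
shift in axes after turn: [-0.01  0.13 -0.  ] half-turn axes: [-0.01  0.13 -0.  ]
shift in present axes   : [-0.01  0.13 -0.  ]
```

View pics/s3.png

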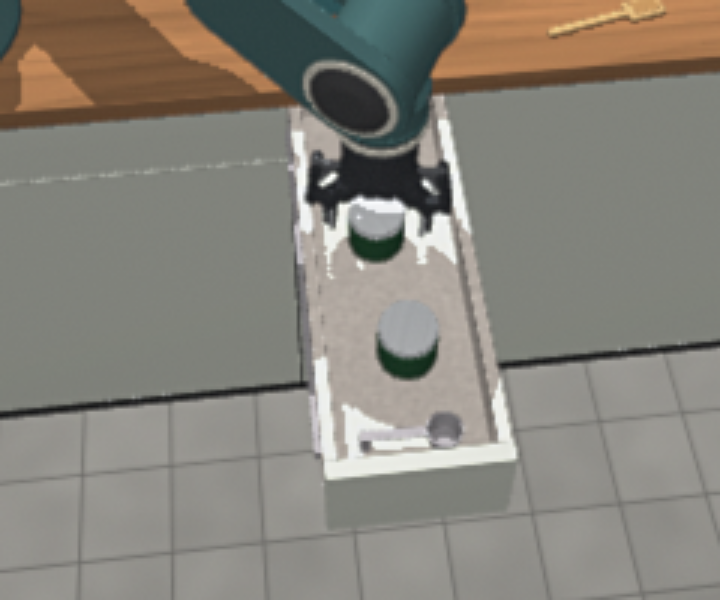

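The front jar stands upright again at (408,340), and the fingers straddle the rear one at (376,230). Closing, lifting and weighing.

Call:
move_arm:
  steps:
    - {"x":0,"y":0.1,"z":0,"wx":0,"wy":0,"wz":0}
    - {"x":0,"y":0,"z":0,"wx":0,"wy":0,"wz":0}
    - {"x":0,"y":0,"z":0,"wx":0,"wy":0,"wz":0}
    - {"x":0,"y":0,"z":0,"wx":0,"wy":0,"wz":0}
    - {"x":0,"y":0,"z":0,"wx":0,"wy":0,"wz":0}
    - {"x":0,"y":0,"z":0,"wx":0,"wy":0,"wz":0}
    - {"x":0,"y":0,"z":0,"wx":0,"wy":0,"wz":0}
    - {"x":0,"y":0,"z":0,"wx":0,"wy":0,"wz":0}
    - {"x":0,"y":0,"z":0,"wx":0,"wy":0,"wz":0}
    - {"x":0,"y":-0.1,"z":0,"wx":0,"wy":0,"wz":0}
  jaw: 255
  grip_force: 45

```text
time: 9.0
ee_pos: [0.5017, -0.2736, -0.0737]
tool_rot: [-0.703, 0.071, -0.071, 0.704]
ft_force: [-0.6, -0.3, -3.3]
opening: 0.0594
```

Call:
move_arm:
  steps:
    - {"x":0,"y":-0.4,"z":0,"wx":0,"wy":0,"wz":0}
    - {"x":0,"y":-0.7,"z":0,"wx":0,"wy":0,"wz":0}
    - {"x":0,"y":-1,"z":0,"wx":0,"wy":0,"wz":0}
    - {"x":0,"y":-1,"z":0,"wx":0,"wy":0,"wz":0}
    - {"x":0,"y":-1,"z":0,"wx":0,"wy":0,"wz":0}
    - {"x":0,"y":-1,"z":0,"wx":0,"wy":0,"wz":0}
    - {"x":0,"y":-1,"z":0,"wx":0,"wy":0,"wz":0}
    - {"x":0,"y":-1,"z":0,"wx":0,"wy":0,"wz":0}
    - {"x":0,"y":-0.7,"z":0,"wx":0,"wy":0,"wz":0}
    - {"x":0,"y":-0.4,"z":0,"wx":0,"wy":0,"wz":0}

```text
time: 10.0
ee_pos: [0.5022, -0.2738, 0.1337]
tool_rot: [0.704, -0.071, 0.072, -0.703]
ft_force: [0.5, -0.6, -3.2]
opening: 0.0588
```

```bash
python3 - <<'E'
from h import *
from plant import ctrl
F=[]
for i in range(8):
    c=ctrl.camera("side");F.append(ctrl.sense()["ft_force"])
cv2.imwrite("pics/s4.png",c["pixels"][:,:,::-1])
print(np.round(F,2)[:,2],np.mean(F,0))
th=np.radians(-11.3);bx=np.array([np.cos(th),np.sin(th)]);by=np.array([-np.sin(th),np.cos(th)]);o=np.array([.472,.0725])
t=o-0.045*by
print(t,o+.043*by)
plan([*t,.13],-11.3)
E
```

```text
[-0.74 -3.02 -2.62 -3.67 -4.02 -3.11 -3.65 -3.07] [ 0.20275767  0.24618972 -2.98703909]
[0.46318242 0.02837234] [0.48042568 0.11466643]
t10.40 pos [ 0.5016 -0.2735  0.1305] jawyaw -11.56 tilt 0.09 open 0.0592 F [ 0.12 -0.42 -3.07] q [-0.54 -0.06  1.8  -0.    1.4  -0.34]
turn units wy: -0.04 (target yaw err 0.26)
rotvec units [-0.   -0.04 -0.01]
shift in axes after turn: [-3.87  0.02 11.54] half-turn axes: [-3.9   0.03 11.53]
shift in present axes   : [-3.93  0.03 11.52]
```

View pics/s4.png

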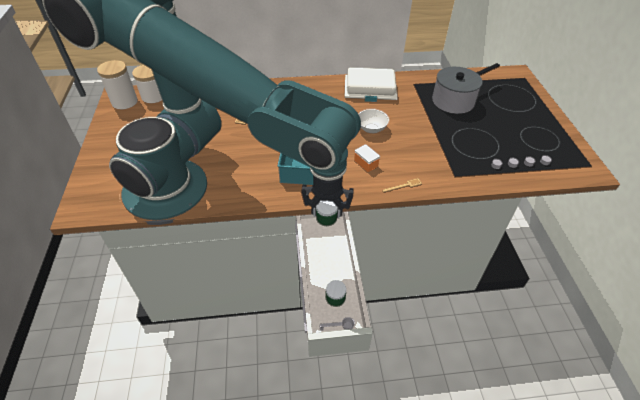

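Heavy jar: −3.2 N (the other read −1.2 N). Carrying it over to the box.

Call:
move_arm:
  steps:
    - {"x":-0.2,"y":0,"z":0.5,"wx":0,"wy":-0.04,"wz":0}
    - {"x":-0.33,"y":0,"z":1,"wx":0,"wy":0,"wz":0}
    - {"x":-0.34,"y":0,"z":1,"wx":0,"wy":0,"wz":0}
    - {"x":-0.34,"y":0,"z":1,"wx":0,"wy":0,"wz":0}
    - {"x":-0.34,"y":0,"z":1,"wx":0,"wy":0,"wz":0}
    - {"x":-0.34,"y":0,"z":1,"wx":0,"wy":0,"wz":0}
    - {"x":-0.34,"y":0,"z":1,"wx":0,"wy":0,"wz":0}
    - {"x":-0.34,"y":0,"z":1,"wx":0,"wy":0,"wz":0}
    - {"x":-0.34,"y":0,"z":1,"wx":0,"wy":0,"wz":0}
    - {"x":-0.34,"y":0,"z":1,"wx":0,"wy":0,"wz":0}

```text
time: 11.4
ee_pos: [0.4682, -0.0234, 0.1313]
tool_rot: [-0.704, 0.07, -0.07, 0.704]
ft_force: [0.2, 0.5, -2.8]
opening: 0.0589
```

Call:
move_arm:
  steps:
    - {"x":-0.34,"y":0,"z":1,"wx":0,"wy":0,"wz":0}
    - {"x":-0.3,"y":0,"z":0.7,"wx":0,"wy":0,"wz":0}
    - {"x":0,"y":0,"z":0.3,"wx":0,"wy":0,"wz":0}
    - {"x":0,"y":0,"z":0,"wx":0,"wy":0,"wz":0}
    - {"x":0,"y":0,"z":0,"wx":0,"wy":0,"wz":0}
    - {"x":0,"y":0,"z":0,"wx":0,"wy":0,"wz":0}
    - {"x":0,"y":0,"z":0,"wx":0,"wy":0,"wz":0}
    - {"x":0,"y":0,"z":0,"wx":0,"wy":0,"wz":0}
    - {"x":0,"y":0,"z":0,"wx":0,"wy":0,"wz":0}
    - {"x":0,"y":0,"z":0,"wx":0,"wy":0,"wz":0}

```text
time: 12.4
ee_pos: [0.4631, 0.0271, 0.1316]
tool_rot: [0.704, -0.07, 0.07, -0.704]
ft_force: [1.0, -0.3, -3.5]
opening: 0.0585
```

```bash
python3 - <<'E'
from h import *
from plant import ctrl
plan([.4632,.0284,.0255],-11.3)
c=ctrl.camera("side");cv2.imwrite("pics/s5.png",cv2.resize(c["pixels"][60:260,200:440,::-1],None,fx=3,fy=3))
E
```

```text
t12.40 pos [0.4631 0.0271 0.1316] jawyaw -11.33 tilt 0.00 open 0.0585 F [ 1.01 -0.35 -3.48] q [ 0.   -0.31  2.02 -0.    1.43  0.2 ]
turn units wy: -0.00 (target yaw err 0.03)
rotvec units [ 0. -0. -0.]
shift in axes after turn: [-0.01  4.24  0.05] half-turn axes: [-0.01  4.24  0.05]
shift in present axes   : [-0.01  4.24  0.05]
```

View pics/s5.png

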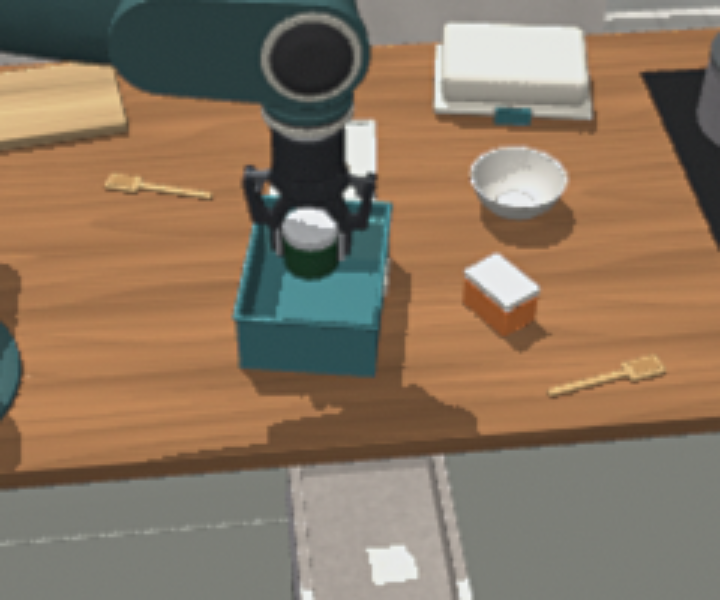

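The jar hangs upright over the near end of the box at (310,245). Lowering.

Call:
move_arm:
  steps:
    - {"x":0,"y":0.5,"z":0,"wx":0,"wy":0,"wz":0}
    - {"x":0,"y":0.8,"z":0,"wx":0,"wy":0,"wz":0}
    - {"x":0,"y":0.8,"z":0,"wx":0,"wy":0,"wz":0}
    - {"x":0,"y":0.8,"z":0,"wx":0,"wy":0,"wz":0}
    - {"x":0,"y":0.5,"z":0,"wx":0,"wy":0,"wz":0}
    - {"x":0,"y":0.3,"z":0,"wx":0,"wy":0,"wz":0}
    - {"x":0,"y":0.2,"z":0,"wx":0,"wy":0,"wz":0}
    - {"x":0,"y":0.2,"z":0,"wx":0,"wy":0,"wz":0}
    - {"x":0,"y":0,"z":0,"wx":0,"wy":0,"wz":0}
    - {"x":0,"y":0,"z":0,"wx":0,"wy":0,"wz":0}

```text
time: 13.45
ee_pos: [0.4633, 0.0273, 0.0295]
tool_rot: [-0.704, 0.07, -0.07, 0.704]
ft_force: [-0.5, -0.8, -2.6]
opening: 0.0586
```

```bash
python3 - <<'E'
from h import *
plan([.4632,.0284,.0255],-11.3)
E
```

```text
t13.45 pos [0.4633 0.0273 0.0295] jawyaw -11.32 tilt 0.03 open 0.0586 F [-0.51 -0.84 -2.56] q [ 0.   -0.21  2.11  0.    1.24  0.2 ]
turn units wy: -0.00 (target yaw err 0.02)
rotvec units [-0.   -0.    0.01]
shift in axes after turn: [-0.01  0.16  0.04] half-turn axes: [-0.01  0.16  0.04]
shift in present axes   : [-0.01  0.16  0.04]
```

Call:
move_arm:
  steps:
    - {"x":0,"y":0.05,"z":0,"wx":0,"wy":0,"wz":0}
    - {"x":0,"y":0.05,"z":0,"wx":0,"wy":0,"wz":0}
    - {"x":0,"y":0.04,"z":0,"wx":0,"wy":0,"wz":0}
    - {"x":0,"y":0.04,"z":0,"wx":0,"wy":0,"wz":0}
    - {"x":0,"y":0,"z":0,"wx":0,"wy":0,"wz":0}
    - {"x":0,"y":0,"z":0,"wx":0,"wy":0,"wz":0}
    - {"x":0,"y":0,"z":0,"wx":0,"wy":0,"wz":0}
    - {"x":0,"y":0,"z":0,"wx":0,"wy":0,"wz":0}
    - {"x":0,"y":0,"z":0,"wx":0,"wy":0,"wz":0}
    - {"x":0,"y":0,"z":0,"wx":0,"wy":0,"wz":0}

```text
time: 14.45
ee_pos: [0.4631, 0.0273, 0.0246]
tool_rot: [-0.704, 0.07, -0.07, 0.704]
ft_force: [-0.3, -0.4, -2.4]
opening: 0.0591
```

Call:
move_arm:
  steps:
    - {"x":0,"y":0.04,"z":0,"wx":0,"wy":0,"wz":0}
    - {"x":0,"y":0.04,"z":0,"wx":0,"wy":0,"wz":0}
    - {"x":0,"y":0,"z":0,"wx":0,"wy":0,"wz":0}
    - {"x":0,"y":0,"z":0,"wx":0,"wy":0,"wz":0}
    - {"x":0,"y":0,"z":0,"wx":0,"wy":0,"wz":0}
    - {"x":0,"y":0,"z":0,"wx":0,"wy":0,"wz":0}
    - {"x":0,"y":0,"z":0,"wx":0,"wy":0,"wz":0}
    - {"x":0,"y":0,"z":0,"wx":0,"wy":0,"wz":0}
    - {"x":0,"y":0,"z":0,"wx":0,"wy":0,"wz":0}
    - {"x":0,"y":0,"z":0,"wx":0,"wy":0,"wz":0}

```text
time: 15.45
ee_pos: [0.4632, 0.0273, 0.0234]
tool_rot: [0.704, -0.07, 0.07, -0.704]
ft_force: [-7.0, 0.2, 10.7]
opening: 0.0587
```

```bash
python3 - <<'E'
from h import *
plan([.4632,.0284,.0255],-11.3)
E
```

```text
t15.45 pos [0.4632 0.0273 0.0234] jawyaw -11.32 tilt 0.00 open 0.0587 F [-7.05  0.2  10.7 ] q [ 0.   -0.2   2.12 -0.    1.23  0.2 ]
turn units wy: -0.00 (target yaw err 0.02)
rotvec units [-0. -0.  0.]
shift in axes after turn: [-0.01 -0.08  0.04] half-turn axes: [-0.01 -0.08  0.04]
shift in present axes   : [-0.01 -0.08  0.04]
```

Call:
move_arm:
  steps:
    - {"x":0,"y":-0.06,"z":0,"wx":0,"wy":0,"wz":0}
    - {"x":0,"y":0,"z":0,"wx":0,"wy":0,"wz":0}
    - {"x":0,"y":0,"z":0,"wx":0,"wy":0,"wz":0}
    - {"x":0,"y":0,"z":0,"wx":0,"wy":0,"wz":0}
    - {"x":0,"y":-0.3,"z":0,"wx":0,"wy":0,"wz":0}
    - {"x":0,"y":-0.6,"z":0,"wx":0,"wy":0,"wz":0}
    - {"x":0,"y":-1,"z":0,"wx":0,"wy":0,"wz":0}
    - {"x":0,"y":-1,"z":0,"wx":0,"wy":0,"wz":0}
    - {"x":0,"y":-1,"z":0,"wx":0,"wy":0,"wz":0}
    - {"x":0,"y":-1,"z":0,"wx":0,"wy":0,"wz":0}
  jaw: 40

```text
time: 16.45
ee_pos: [0.4631, 0.0273, 0.1491]
tool_rot: [-0.704, 0.069, -0.07, 0.704]
ft_force: [0.4, -0.9, -0.3]
opening: 0.072
```

```bash
python3 - <<'E'
from h import *
from plant import ctrl
plan([.6816,.047,.1],30.6)
c=ctrl.camera("side");cv2.imwrite("pics/s6.png",cv2.resize(c["pixels"][60:260,200:440,::-1],None,fx=3,fy=3))
E
```

```text
t16.45 pos [0.4631 0.0273 0.1491] jawyaw -11.32 tilt 0.08 open 0.0720 F [ 0.38 -0.87 -0.31] q [ 0.   -0.32  2.   -0.    1.46  0.2 ]
turn units wy: -6.99 (target yaw err 41.92)
rotvec units [ 0.   -6.99  0.01]
shift in axes after turn: [ 7.93  1.96 -3.77] half-turn axes: [ 8.75  1.97 -0.69]
shift in present axes   : [8.41 1.98 2.49]
```

View pics/s6.png

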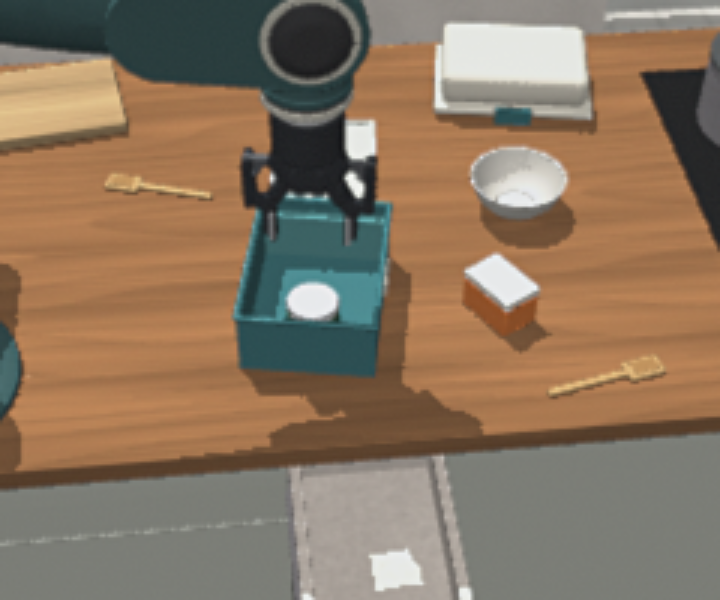

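The heavy jar stands upright in the box at (312,300). Going for the snack box.

Call:
move_arm:
  steps:
    - {"x":0.87,"y":0.1,"z":-0.07,"wx":0,"wy":-0.7,"wz":0}
    - {"x":0.87,"y":0.2,"z":-0.07,"wx":0,"wy":-0.7,"wz":0}
    - {"x":0.87,"y":0.2,"z":-0.07,"wx":0,"wy":-0.7,"wz":0}
    - {"x":0.87,"y":0.2,"z":-0.07,"wx":0,"wy":-0.7,"wz":0}
    - {"x":0.87,"y":0.2,"z":-0.07,"wx":0,"wy":-0.7,"wz":0}
    - {"x":0.87,"y":0.2,"z":-0.07,"wx":0,"wy":-0.7,"wz":0}
    - {"x":0.87,"y":0.2,"z":-0.07,"wx":0,"wy":-0.7,"wz":0}
    - {"x":0.87,"y":0.2,"z":-0.07,"wx":0,"wy":-0.7,"wz":0}
    - {"x":0.87,"y":0.2,"z":-0.07,"wx":0,"wy":-0.7,"wz":0}
    - {"x":0.87,"y":0.2,"z":-0.07,"wx":0,"wy":-0.7,"wz":0}
  jaw: 0

```text
time: 17.5
ee_pos: [0.6772, 0.0385, 0.1]
tool_rot: [0.682, 0.188, -0.188, -0.682]
ft_force: [0.2, -0.2, 0.9]
opening: 0.0852
```

```bash
python3 - <<'E'
from h import *
plan([.6816,.047,.022],30.6)
E
```

```text
t17.50 pos [0.6772 0.0385 0.1   ] jawyaw 30.84 tilt 0.04 open 0.0852 F [ 0.17 -0.19  0.87] q [ 0.02  0.19  1.59 -0.    1.36 -0.52]
turn units wy: 0.04 (target yaw err -0.24)
rotvec units [0.   0.04 0.01]
shift in axes after turn: [0.32 3.12 0.2 ] half-turn axes: [0.32 3.12 0.2 ]
shift in present axes   : [0.32 3.12 0.2 ]
```

Call:
move_arm:
  steps:
    - {"x":0.32,"y":0.3,"z":0.2,"wx":0,"wy":0.04,"wz":0}
    - {"x":0,"y":0.8,"z":0,"wx":0,"wy":0,"wz":0}
    - {"x":0,"y":0.8,"z":0,"wx":0,"wy":0,"wz":0}
    - {"x":0,"y":0.7,"z":0,"wx":0,"wy":0,"wz":0}
    - {"x":0,"y":0.4,"z":0,"wx":0,"wy":0,"wz":0}
    - {"x":0,"y":0.1,"z":0,"wx":0,"wy":0,"wz":0}
    - {"x":0,"y":0,"z":0,"wx":0,"wy":0,"wz":0}
    - {"x":0,"y":0,"z":0,"wx":0,"wy":0,"wz":0}
    - {"x":0,"y":0,"z":0,"wx":0,"wy":0,"wz":0}
    - {"x":0,"y":0,"z":0,"wx":0,"wy":0,"wz":0}

```text
time: 18.5
ee_pos: [0.6807, 0.0468, 0.0222]
tool_rot: [0.682, 0.186, -0.185, -0.682]
ft_force: [-0.5, 0.3, -0.0]
opening: 0.0851
```

Call:
move_arm:
  steps:
    - {"x":0,"y":0,"z":0,"wx":0,"wy":0,"wz":0}
    - {"x":0,"y":0,"z":0,"wx":0,"wy":0,"wz":0}
    - {"x":0,"y":0,"z":0,"wx":0,"wy":0,"wz":0}
    - {"x":0,"y":0,"z":0,"wx":0,"wy":0,"wz":0}
    - {"x":0,"y":0,"z":0,"wx":0,"wy":0,"wz":0}
    - {"x":0,"y":0,"z":0,"wx":0,"wy":0,"wz":0}
    - {"x":0,"y":0,"z":0,"wx":0,"wy":0,"wz":0}
    - {"x":0,"y":0,"z":0,"wx":0,"wy":0,"wz":0}
    - {"x":0,"y":-0.3,"z":0,"wx":0,"wy":0,"wz":0}
    - {"x":0,"y":-0.6,"z":0,"wx":0,"wy":0,"wz":0}
  jaw: 255
  grip_force: 40

```text
time: 19.5
ee_pos: [0.6797, 0.0468, 0.0434]
tool_rot: [-0.682, -0.185, 0.187, 0.683]
ft_force: [-0.4, -0.4, -0.2]
opening: 0.0495
```

```bash
python3 - <<'E'
from h import *
plan([.4804,.1147,.14],-11.3)
E
```

```text
t19.50 pos [0.6797 0.0468 0.0434] jawyaw 30.44 tilt 0.15 open 0.0495 F [-0.41 -0.41 -0.19] q [ 0.03  0.25  1.62  0.    1.27 -0.5 ]
turn units wy: 6.96 (target yaw err -41.74)
rotvec units [-0.    6.96 -0.02]
shift in axes after turn: [-8.35 -3.87  1.1 ] half-turn axes: [-7.41 -3.85  4.01]
shift in present axes   : [-5.5  -3.85  6.39]
```

Call:
move_arm:
  steps:
    - {"x":-0.4,"y":-0.8,"z":0.2,"wx":0,"wy":0.7,"wz":0}
    - {"x":-0.75,"y":-0.9,"z":0.4,"wx":0,"wy":0.7,"wz":0}
    - {"x":-0.75,"y":-0.9,"z":0.4,"wx":0,"wy":0.7,"wz":0}
    - {"x":-0.75,"y":-0.8,"z":0.4,"wx":0,"wy":0.7,"wz":0}
    - {"x":-0.75,"y":-0.45,"z":0.4,"wx":0,"wy":0.7,"wz":0}
    - {"x":-0.75,"y":0,"z":0.4,"wx":0,"wy":0.7,"wz":0}
    - {"x":-0.75,"y":0,"z":0.4,"wx":0,"wy":0.7,"wz":0}
    - {"x":-0.75,"y":0,"z":0.4,"wx":0,"wy":0.7,"wz":0}
    - {"x":-0.75,"y":0,"z":0.4,"wx":0,"wy":0.7,"wz":0}
    - {"x":-0.75,"y":0,"z":0.4,"wx":0,"wy":0.66,"wz":0}

```text
time: 20.5
ee_pos: [0.4905, 0.1063, 0.1414]
tool_rot: [-0.703, 0.071, -0.071, 0.704]
ft_force: [-0.6, 0.6, -1.0]
opening: 0.0497
```

```bash
python3 - <<'E'
from h import *
from plant import ctrl
plan([.4804,.1147,.026],-11.3)
c=ctrl.camera("side");cv2.imwrite("pics/s7.png",cv2.resize(c["pixels"][60:260,200:440,::-1],None,fx=3,fy=3))
E
```

```text
t20.50 pos [0.4905 0.1063 0.1414] jawyaw -11.50 tilt 0.05 open 0.0497 F [-0.61  0.59 -0.98] q [ 0.16 -0.22  1.93  0.    1.43  0.36]
turn units wy: -0.03 (target yaw err 0.20)
rotvec units [-0.   -0.03  0.01]
shift in axes after turn: [-0.46  4.62  0.25] half-turn axes: [-0.47  4.62  0.25]
shift in present axes   : [-0.47  4.62  0.25]
```

View pics/s7.png

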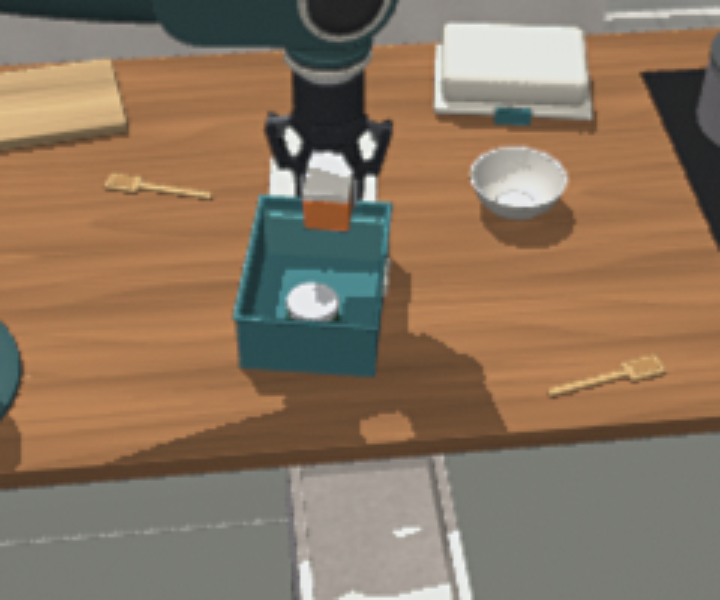

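Call:
move_arm:
  steps:
    - {"x":-0.3,"y":0.1,"z":0.15,"wx":0,"wy":-0.03,"wz":0}
    - {"x":-0.17,"y":0.5,"z":0.1,"wx":0,"wy":0,"wz":0}
    - {"x":0,"y":0.9,"z":0,"wx":0,"wy":0,"wz":0}
    - {"x":0,"y":0.9,"z":0,"wx":0,"wy":0,"wz":0}
    - {"x":0,"y":0.9,"z":0,"wx":0,"wy":0,"wz":0}
    - {"x":0,"y":0.5,"z":0,"wx":0,"wy":0,"wz":0}
    - {"x":0,"y":0.3,"z":0,"wx":0,"wy":0,"wz":0}
    - {"x":0,"y":0.2,"z":0,"wx":0,"wy":0,"wz":0}
    - {"x":0,"y":0.15,"z":0,"wx":0,"wy":0,"wz":0}
    - {"x":0,"y":0,"z":0,"wx":0,"wy":0,"wz":0}

```text
time: 21.55
ee_pos: [0.4812, 0.1145, 0.0292]
tool_rot: [-0.704, 0.069, -0.069, 0.704]
ft_force: [-1.0, -0.7, -1.4]
opening: 0.0497
```

Call:
move_arm:
  steps:
    - {"x":0,"y":0.05,"z":0,"wx":0,"wy":0,"wz":0}
    - {"x":0,"y":0.05,"z":0,"wx":0,"wy":0,"wz":0}
    - {"x":0,"y":0.05,"z":0,"wx":0,"wy":0,"wz":0}
    - {"x":0,"y":0.05,"z":0,"wx":0,"wy":0,"wz":0}
    - {"x":0,"y":0,"z":0,"wx":0,"wy":0,"wz":0}
    - {"x":0,"y":0,"z":0,"wx":0,"wy":0,"wz":0}
    - {"x":0,"y":0,"z":0,"wx":0,"wy":0,"wz":0}
    - {"x":0,"y":0,"z":0,"wx":0,"wy":0,"wz":0}
    - {"x":0,"y":0,"z":0,"wx":0,"wy":0,"wz":0}
    - {"x":0,"y":0,"z":0,"wx":0,"wy":0,"wz":0}

```text
time: 22.55
ee_pos: [0.4813, 0.1145, 0.0257]
tool_rot: [-0.704, 0.068, -0.069, 0.704]
ft_force: [-9.8, -2.2, 20.5]
opening: 0.0493
```

```bash
python3 - <<'E'
from h import *
plan([.4804,.1147,.026],-11.3)
E
```

```text
t22.55 pos [0.4813 0.1145 0.0257] jawyaw -11.13 tilt 0.03 open 0.0493 F [-9.79 -2.21 20.5 ] q [ 0.18 -0.13  2.05 -0.    1.22  0.38]
turn units wy: 0.03 (target yaw err -0.17)
rotvec units [-0.    0.03  0.  ]
shift in axes after turn: [-0.04 -0.01 -0.  ] half-turn axes: [-0.04 -0.01 -0.  ]
shift in present axes   : [-0.04 -0.01 -0.  ]
```

Call:
move_arm:
  steps:
    - {"x":0,"y":-0.1,"z":0,"wx":0,"wy":0,"wz":0}
    - {"x":0,"y":0,"z":0,"wx":0,"wy":0,"wz":0}
    - {"x":0,"y":0,"z":0,"wx":0,"wy":0,"wz":0}
    - {"x":0,"y":0,"z":0,"wx":0,"wy":0,"wz":0}
    - {"x":0,"y":-0.5,"z":0,"wx":0,"wy":0,"wz":0}
    - {"x":0,"y":-1,"z":0,"wx":0,"wy":0,"wz":0}
    - {"x":0,"y":-1,"z":0,"wx":0,"wy":0,"wz":0}
    - {"x":0,"y":-1,"z":0,"wx":0,"wy":0,"wz":0}
    - {"x":0,"y":-1,"z":0.4,"wx":0,"wy":0.5,"wz":0}
    - {"x":0,"y":0,"z":0.8,"wx":0,"wy":1,"wz":0}
  jaw: 60

```text
time: 23.55
ee_pos: [0.4892, 0.1437, 0.1438]
tool_rot: [-0.695, 0.123, -0.127, 0.697]
ft_force: [1.0, -0.3, -0.4]
opening: 0.0649
```

```bash
python3 - <<'E'
from h import *
plan([.504,.342,.07],83.9)
E
```

```text
t23.55 pos [0.4892 0.1437 0.1438] jawyaw -20.33 tilt 0.33 open 0.0649 F [ 0.98 -0.33 -0.41] q [ 0.24 -0.21  1.92 -0.    1.43  0.59]
turn units wy: 12.63 (target yaw err -75.77)
rotvec units [-0.05 12.63  0.02]
shift in axes after turn: [-7.95  2.95 -0.25] half-turn axes: [-6.44  2.95  4.68]
shift in present axes   : [-2.21  2.97  7.64]
```

Call:
move_arm:
  steps:
    - {"x":-0.25,"y":0,"z":0.65,"wx":0,"wy":1,"wz":0}
    - {"x":-0.3,"y":0,"z":0.65,"wx":0,"wy":1,"wz":0}
    - {"x":-0.35,"y":0,"z":0.6,"wx":0,"wy":1,"wz":0}
    - {"x":-0.4,"y":0,"z":0.55,"wx":0,"wy":1,"wz":0}
    - {"x":-0.45,"y":0,"z":0.5,"wx":0,"wy":1,"wz":0}
    - {"x":-0.5,"y":0,"z":0.45,"wx":0,"wy":1,"wz":0}
    - {"x":-0.55,"y":0,"z":0.4,"wx":0,"wy":1,"wz":0}
    - {"x":-0.6,"y":0,"z":0.35,"wx":0,"wy":1,"wz":0}
    - {"x":-0.65,"y":0,"z":0.3,"wx":0,"wy":1,"wz":0}
    - {"x":-0.7,"y":0,"z":0.2,"wx":0,"wy":1,"wz":0}

```text
time: 24.55
ee_pos: [0.4928, 0.3181, 0.14]
tool_rot: [-0.54, 0.456, -0.456, 0.54]
ft_force: [0.5, -0.5, -0.7]
opening: 0.0654
```

```bash
python3 - <<'E'
from h import *
plan([.504,.342,.07],83.9)
E
```

```text
t24.55 pos [0.4928 0.3181 0.14  ] jawyaw -80.39 tilt 0.03 open 0.0654 F [ 0.55 -0.48 -0.73] q [ 0.53 -0.03  1.76 -0.    1.41  1.93]
turn units wy: 2.62 (target yaw err -15.71)
rotvec units [-0.    2.62 -0.  ]
shift in axes after turn: [-1.    2.8   0.34] half-turn axes: [-0.94  2.8   0.48]
shift in present axes   : [-0.87  2.8   0.6 ]
```

Call:
move_arm:
  steps:
    - {"x":-0.32,"y":0.2,"z":0.16,"wx":0,"wy":0.87,"wz":0}
    - {"x":-0.31,"y":0.5,"z":0.16,"wx":0,"wy":0.87,"wz":0}
    - {"x":-0.31,"y":0.7,"z":0.16,"wx":0,"wy":0.88,"wz":0}
    - {"x":0,"y":0.9,"z":0,"wx":0,"wy":0,"wz":0}
    - {"x":0,"y":0.9,"z":0,"wx":0,"wy":0,"wz":0}
    - {"x":0,"y":0.6,"z":0,"wx":0,"wy":0,"wz":0}
    - {"x":0,"y":0.4,"z":0,"wx":0,"wy":0,"wz":0}
    - {"x":0,"y":0.3,"z":0,"wx":0,"wy":0,"wz":0}
    - {"x":0,"y":0.2,"z":0,"wx":0,"wy":0,"wz":0}
    - {"x":0,"y":0,"z":0,"wx":0,"wy":0,"wz":0}

```text
time: 25.55
ee_pos: [0.5028, 0.3416, 0.0215]
tool_rot: [-0.474, 0.525, -0.525, 0.474]
ft_force: [0.1, 0.1, 0.1]
opening: 0.0654
```

```bash
python3 - <<'E'
from h import *
from plant import ctrl
plan([.504,.342,.02],83.9)
c=ctrl.camera("side");cv2.imwrite("pics/s8.png",cv2.resize(c["pixels"][60:220,220:420,::-1],None,fx=3.5,fy=3.5))
c=ctrl.camera("top");np.savez("top1.npz",**c);cv2.imwrite("pics/t8.png",cv2.resize(c["pixels"][120:290,90:360,::-1],None,fx=2.9,fy=2.9))
E
```

```text
t25.55 pos [0.5028 0.3416 0.0215] jawyaw -95.86 tilt 0.01 open 0.0654 F [0.07 0.11 0.12] q [0.55 0.12 1.81 0.   1.21 2.23]
turn units wy: 0.04 (target yaw err -0.24)
rotvec units [0.   0.04 0.  ]
shift in axes after turn: [-0.02  0.06  0.05] half-turn axes: [-0.02  0.06  0.05]
shift in present axes   : [-0.02  0.06  0.05]
```

View pics/s8.png

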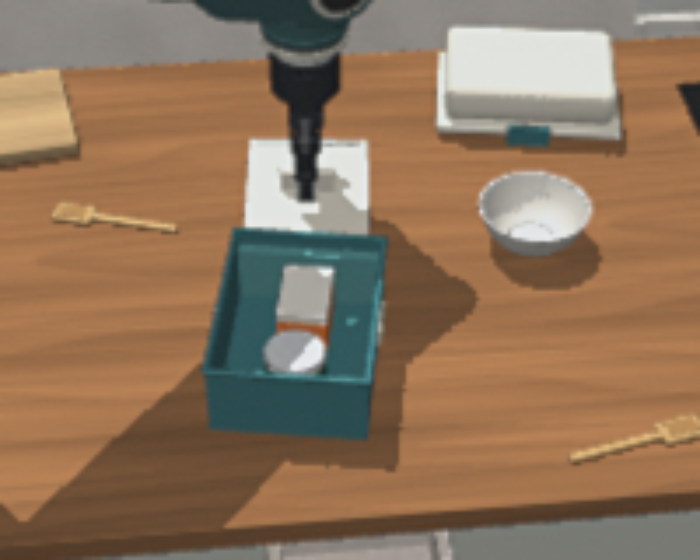

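View pics/t8.png

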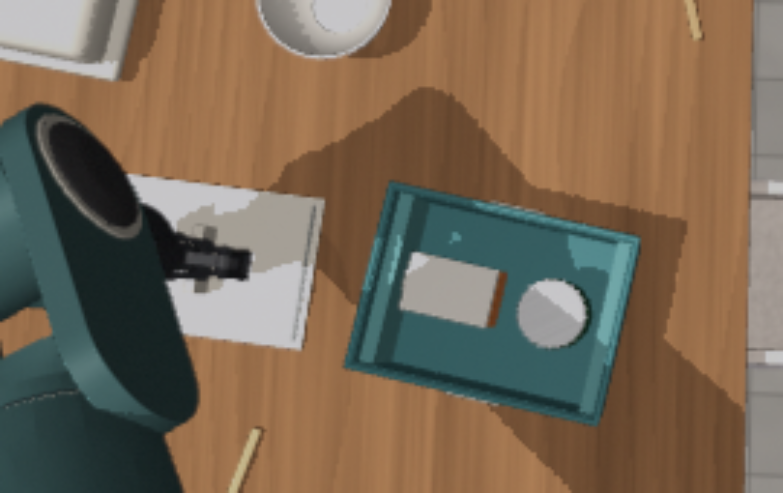

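Snack box and heavy jar stand side by side in the box, and the fingers straddle the fin at (210,262) in the top view. Re-measuring the box and gripping the fin.

```bash
python3 - <<'E'
from h import *
c=dict(np.load("top1.npz"));X=cloud(c)
m=win(X,200,330,170,280,.057,.066)
n,l,st,ce=cv2.connectedComponentsWithStats(m.astype(np.uint8))
for i in range(1,n):
    if st[i,4]>60: print("ledge",st[i],np.round(rect(X,l==i),1))
m=win(X,200,330,170,280,.072,.084)
print("rim",np.round(rect(X,m),1))
m=win(X,220,262,195,240,.049,.066); n,l,st,ce=cv2.connectedComponentsWithStats(m.astype(np.uint8));i=1+st[1:,4].argmax();print("snack",np.round(rect(X,l==i),1),X[l==i].mean(0))
m=win(X,262,298,205,245,.049,.066); n,l,st,ce=cv2.connectedComponentsWithStats(m.astype(np.uint8));i=1+st[1:,4].argmax();print("jar",np.round(rect(X,l==i),1),X[l==i].mean(0))
m=win(X,110,210,170,250,.002,.007)&(c["pixels"].min(-1)>120);print("plate",np.round(rect(X,m),1))
E
```

```text
ledge [214 186  20  60 353] [490.3 164.3  14.7 144.1  78. ]
ledge [290 203  18  60 274] [453.6 -19.4  11.  143.8  78.5]
ledge [268 216  24  24 236] [463.6  25.9  53.2  54.3  47.4]
rim [471.8  72.5 214.6 157.9  78.7]
snack [482.2 113.4  75.3  49.8  78.6] [0.48180678 0.11259883 0.05501632]
jar [464.3  26.8  55.6  56.5   1.9] [0.46378425 0.02596405 0.0570906 ]
plate [503.1 336.4 180.2 135.3  83.7]
```

Call:
move_arm:
  steps:
    - {"x":-0.02,"y":0.05,"z":0.05,"wx":0,"wy":0,"wz":0}
    - {"x":0,"y":0,"z":0,"wx":0,"wy":0,"wz":0}
    - {"x":0,"y":0,"z":0,"wx":0,"wy":0,"wz":0}
    - {"x":0,"y":0,"z":0,"wx":0,"wy":0,"wz":0}
    - {"x":0,"y":0,"z":0,"wx":0,"wy":0,"wz":0}
    - {"x":0,"y":0,"z":0,"wx":0,"wy":0,"wz":0}
    - {"x":0,"y":0,"z":0,"wx":0,"wy":0,"wz":0}
    - {"x":0,"y":0,"z":0,"wx":0,"wy":0,"wz":0}
    - {"x":0,"y":0,"z":0,"wx":0,"wy":0,"wz":0}
    - {"x":0,"y":0,"z":0,"wx":0,"wy":0,"wz":0}
  jaw: 255
  grip_force: 50

```text
time: 26.65
ee_pos: [0.5042, 0.3421, 0.0206]
tool_rot: [0.474, -0.525, 0.525, -0.474]
ft_force: [-1.1, -1.3, 5.8]
opening: 0.0094
```

```bash
python3 - <<'E'
from h import *
plan([.472,.0725,.15],78.7)
E
```

```text
t26.65 pos [0.5042 0.3421 0.0206] jawyaw -95.85 tilt 0.02 open 0.0094 F [-1.14 -1.26  5.79] q [ 0.55  0.12  1.81 -0.    1.21  2.23]
turn units wy: 0.91 (target yaw err -5.45)
rotvec units [-0.    0.91 -0.  ]
shift in axes after turn: [10.83 -5.18  0.85] half-turn axes: [10.86 -5.18  0.34]
shift in present axes   : [10.86 -5.18 -0.18]
```

Call:
move_arm:
  steps:
    - {"x":0,"y":-0.3,"z":0,"wx":0,"wy":0,"wz":0}
    - {"x":0,"y":-0.8,"z":0,"wx":0,"wy":0,"wz":0}
    - {"x":0.3,"y":-1,"z":0,"wx":0,"wy":0.3,"wz":0}
    - {"x":0.5,"y":-1,"z":0,"wx":0,"wy":0.3,"wz":0}
    - {"x":0.9,"y":-0.9,"z":0.1,"wx":0,"wy":0.31,"wz":0}
    - {"x":1,"y":0,"z":0.1,"wx":0,"wy":0,"wz":0}
    - {"x":1,"y":0,"z":0.1,"wx":0,"wy":0,"wz":0}
    - {"x":1,"y":0,"z":0.1,"wx":0,"wy":0,"wz":0}
    - {"x":1,"y":0,"z":0.1,"wx":0,"wy":0,"wz":0}
    - {"x":1,"y":0,"z":0.1,"wx":0,"wy":0,"wz":0}

```text
time: 27.65
ee_pos: [0.4877, 0.1735, 0.1204]
tool_rot: [-0.448, 0.547, -0.547, 0.448]
ft_force: [0.2, -1.1, -0.6]
opening: 0.0092
```

Call:
move_arm:
  steps:
    - {"x":1,"y":0,"z":0.1,"wx":0,"wy":0,"wz":0}
    - {"x":1,"y":0,"z":0.1,"wx":0,"wy":0,"wz":0}
    - {"x":1,"y":0,"z":0,"wx":0,"wy":0,"wz":0}
    - {"x":0.8,"y":0,"z":0,"wx":0,"wy":0,"wz":0}
    - {"x":0.5,"y":0,"z":0,"wx":0,"wy":0,"wz":0}
    - {"x":0.3,"y":0,"z":0,"wx":0,"wy":0,"wz":0}
    - {"x":0,"y":0,"z":0,"wx":0,"wy":0,"wz":0}
    - {"x":0,"y":0,"z":0,"wx":0,"wy":0,"wz":0}
    - {"x":0,"y":0,"z":0,"wx":0,"wy":0,"wz":0}
    - {"x":0,"y":0,"z":0,"wx":0,"wy":0,"wz":0}

```text
time: 28.65
ee_pos: [0.4705, 0.0613, 0.1202]
tool_rot: [-0.449, 0.547, -0.547, 0.448]
ft_force: [-0.7, -0.7, -1.0]
opening: 0.0091
```

```bash
python3 - <<'E'
from h import *
from plant import ctrl
plan([.472,.0725,.12],78.7)
for n in("top","side"):
    c=ctrl.camera(n);np.savez(n+"2.npz",**c)
    cv2.imwrite(f"pics/{n}9.png",cv2.resize(c["pixels"][60:280,180:400,::-1],None,fx=2.7,fy=2.7))
E
```

```text
t28.65 pos [0.4705 0.0613 0.1202] jawyaw -101.27 tilt 0.01 open 0.0091 F [-0.67 -0.68 -0.98] q [ 0.08 -0.28  2.01  0.    1.41  1.84]
turn units wy: 0.00 (target yaw err -0.03)
rotvec units [ 0.  0. -0.]
shift in axes after turn: [-0.45  0.01 -0.03] half-turn axes: [-0.45  0.01 -0.03]
shift in present axes   : [-0.45  0.01 -0.03]
```

View pics/side9.png

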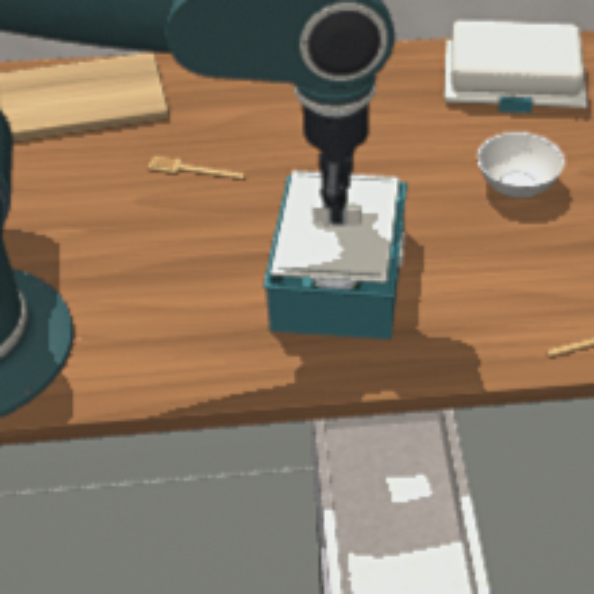

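View pics/top9.png

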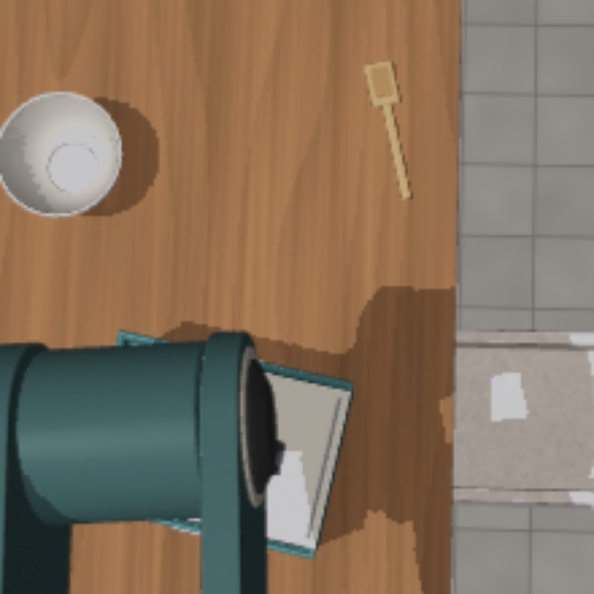

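Plate held level above the box, 11 mm too far along −y as the readout says. Correcting and measuring the plate against the box.

Call:
move_arm:
  steps:
    - {"x":-0.2,"y":0,"z":-0.03,"wx":0,"wy":0,"wz":0}
    - {"x":-0.15,"y":0,"z":0,"wx":0,"wy":0,"wz":0}
    - {"x":-0.1,"y":0,"z":0,"wx":0,"wy":0,"wz":0}
    - {"x":0,"y":0.2,"z":0,"wx":0,"wy":0,"wz":0}
    - {"x":0,"y":0.2,"z":0,"wx":0,"wy":0,"wz":0}
    - {"x":0,"y":0,"z":0,"wx":0,"wy":0,"wz":0}
    - {"x":0,"y":0,"z":0,"wx":0,"wy":0,"wz":0}
    - {"x":0,"y":0,"z":0,"wx":0,"wy":0,"wz":0}
    - {"x":0,"y":0,"z":0,"wx":0,"wy":0,"wz":0}
    - {"x":0,"y":0,"z":0,"wx":0,"wy":0,"wz":0}

```text
time: 29.75
ee_pos: [0.472, 0.0719, 0.1104]
tool_rot: [0.448, -0.547, 0.547, -0.448]
ft_force: [0.5, 0.3, -0.6]
opening: 0.0089
```

```bash
python3 - <<'E'
from h import *
from plant import ctrl
plan([.472,.0725,.11],78.7)
c=ctrl.camera("side");np.savez("side3.npz",**c);X=cloud(c)
# compare box rim by side camera at start
c0=dict(np.load("side0.npz"));X0=cloud(c0)
W=(270,340,110,200)
m=win(X0,*W,.073,.083);print("rim side0",np.round(rect(X0,m),1))
print("cent z hist",np.histogram(X[W[2]:W[3],W[0]:W[1],2],bins=np.arange(.06,.14,.005)))
m=win(X,*W,.073,.081);print("rim side now",np.round(rect(X,m),1))
for lo,hi in((.088,.102),(.09,.10)):
    m=win(X,*W,lo,hi)&(c["pixels"].min(-1)>110)
    n,l,st,ce=cv2.connectedComponentsWithStats(m.astype(np.uint8));i=1+st[1:,4].argmax();m=l==i
    P=X[m];A=np.c_[P[:,:2],np.ones(len(P))];k=np.linalg.lstsq(A,P[:,2],rcond=None)[0]
    print("plate",np.round(rect(X,m),1),np.median(P[:,2]),"tilt",k[:2])
E
```

```text
t29.75 pos [0.472  0.0719 0.1104] jawyaw -101.32 tilt 0.01 open 0.0089 F [ 0.52  0.28 -0.6 ] q [ 0.1  -0.26  2.01 -0.    1.39  1.87]
turn units wy: -0.00 (target yaw err 0.02)
rotvec units [-0. -0. -0.]
shift in axes after turn: [-0.02  0.02 -0.  ] half-turn axes: [-0.02  0.02 -0.  ]
shift in present axes   : [-0.02  0.02 -0.  ]
rim side0 [470.3  71.5 221.  158.3  78.6]
cent z hist (array([ 64,  67,  50, 165,  92,  49, 856, 410,  23,  18,  23,  19,  30,
         7,   2,   0]), array([0.06 , 0.065, 0.07 , 0.075, 0.08 , 0.085, 0.09 , 0.095, 0.1  ,
       0.105, 0.11 , 0.115, 0.12 , 0.125, 0.13 , 0.135, 0.14 ]))
rim side now [470.5  72.6 215.9 158.3  78.6]
plate [471.   73.5 197.9 136.4  78.9] 0.09395112043984369 tilt [ 0.00205744 -0.0003295 ]
plate [471.   73.5 197.9 136.4  78.9] 0.09403426558365321 tilt [ 0.00220541 -0.0004349 ]
```

Plate centre (471.0, 73.5) against the box rim (470.4, 72.0), yaw 78.9° against 78.6°, tilt 2 mrad: aligned. Lowering 28 mm.

Call:
move_arm:
  steps:
    - {"x":0,"y":0.25,"z":0,"wx":0,"wy":0,"wz":0}
    - {"x":0,"y":0.25,"z":0,"wx":0,"wy":0,"wz":0}
    - {"x":0,"y":0.2,"z":0,"wx":0,"wy":0,"wz":0}
    - {"x":0,"y":0.15,"z":0,"wx":0,"wy":0,"wz":0}
    - {"x":0,"y":0.1,"z":0,"wx":0,"wy":0,"wz":0}
    - {"x":0,"y":0.08,"z":0,"wx":0,"wy":0,"wz":0}
    - {"x":0,"y":0.06,"z":0,"wx":0,"wy":0,"wz":0}
    - {"x":0,"y":0.05,"z":0,"wx":0,"wy":0,"wz":0}
    - {"x":0,"y":0,"z":0,"wx":0,"wy":0,"wz":0}
    - {"x":0,"y":0,"z":0,"wx":0,"wy":0,"wz":0}

```text
time: 30.8
ee_pos: [0.4721, 0.072, 0.0826]
tool_rot: [0.448, -0.547, 0.547, -0.448]
ft_force: [-4.4, -1.2, 6.8]
opening: 0.009
```

```bash
python3 - <<'E'
from h import *
plan([.472,.0725,.0825],78.7)
E
```

```text
t30.80 pos [0.4721 0.072  0.0826] jawyaw -101.32 tilt 0.03 open 0.0090 F [-4.35 -1.15  6.79] q [ 0.1  -0.24  2.04  0.    1.34  1.87]
turn units wy: -0.00 (target yaw err 0.02)
rotvec units [-0. -0. -0.]
shift in axes after turn: [-0.02  0.   -0.01] half-turn axes: [-0.02  0.   -0.01]
shift in present axes   : [-0.02  0.   -0.01]
```

Call:
move_arm:
  steps:
    - {"x":0,"y":0,"z":0,"wx":0,"wy":0,"wz":0}
    - {"x":0,"y":0,"z":0,"wx":0,"wy":0,"wz":0}
    - {"x":0,"y":0,"z":0,"wx":0,"wy":0,"wz":0}
    - {"x":0,"y":0,"z":0,"wx":0,"wy":0,"wz":0}
    - {"x":0,"y":-0.2,"z":0,"wx":0,"wy":0,"wz":0}
    - {"x":0,"y":-0.5,"z":0,"wx":0,"wy":0,"wz":0}
    - {"x":0,"y":-0.8,"z":0,"wx":0,"wy":0,"wz":0}
    - {"x":0,"y":-0.8,"z":0,"wx":0,"wy":0,"wz":0}
    - {"x":0,"y":-0.8,"z":0,"wx":0,"wy":0,"wz":0}
    - {"x":0,"y":-0.8,"z":0,"wx":0,"wy":0,"wz":0}
  jaw: 170

```text
time: 31.8
ee_pos: [0.472, 0.072, 0.1814]
tool_rot: [0.448, -0.547, 0.547, -0.449]
ft_force: [0.5, -0.1, 0.2]
opening: 0.0284
```

```bash
python3 - <<'E'
from h import *
from plant import ctrl
plan([.515,-.410,.06],-11.3)
c=ctrl.camera("side");np.savez("side4.npz",**c);X=cloud(c)
cv2.imwrite("pics/side10.png",cv2.resize(c["pixels"][60:340,180:400,::-1],None,fx=2.1,fy=2.1))
W=(270,340,110,200)
m=win(X,*W,.060,.072)&(c["pixels"].min(-1)>110)
n,l,st,ce=cv2.connectedComponentsWithStats(m.astype(np.uint8));i=1+st[1:,4].argmax();m=l==i
P=X[m];A=np.c_[P[:,:2],np.ones(len(P))];k=np.linalg.lstsq(A,P[:,2],rcond=None)[0]
print("plate",np.round(rect(X,m),1),np.median(P[:,2]),"tilt",k[:2])
E
```

```text
t31.80 pos [0.472  0.072  0.1814] jawyaw -101.31 tilt 0.06 open 0.0284 F [ 0.49 -0.13  0.21] q [ 0.1  -0.31  1.93 -0.    1.51  1.87]
turn units wy: 15.00 (target yaw err -89.99)
rotvec units [-1.0e-02  1.5e+01 -1.0e-02]
shift in axes after turn: [-5.47  4.85 18.57] half-turn axes: [ 9.26  4.86 16.99]
shift in present axes   : [18.57  4.85  5.47]
plate [472.3  78.7 193.6 137.6  78.6] 0.06607285154590643 tilt [-0.00204208 -0.00217128]
```

View pics/side10.png

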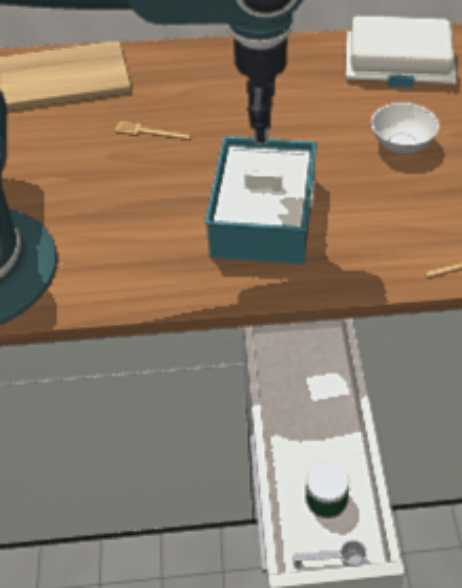

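The divider lies flat in the box, with its upper face at 66.1 mm and the fin at (262,178). The light jar is upright in the drawer at (327,487). Fetching it.

Call:
move_arm:
  steps:
    - {"x":0.93,"y":0,"z":0.27,"wx":0,"wy":-1,"wz":0}
    - {"x":0.9,"y":0,"z":0.37,"wx":0,"wy":-1,"wz":0}
    - {"x":0.85,"y":0,"z":0.46,"wx":0,"wy":-1,"wz":0}
    - {"x":0.8,"y":0,"z":0.54,"wx":0,"wy":-1,"wz":0}
    - {"x":0.74,"y":0,"z":0.62,"wx":0,"wy":-1,"wz":0}
    - {"x":0.67,"y":0,"z":0.7,"wx":0,"wy":-1,"wz":0}
    - {"x":0.59,"y":0,"z":0.77,"wx":0,"wy":-1,"wz":0}
    - {"x":0.51,"y":0,"z":0.82,"wx":0,"wy":-1,"wz":0}
    - {"x":0.42,"y":0,"z":0.87,"wx":0,"wy":-1,"wz":0}
    - {"x":0.33,"y":0,"z":0.91,"wx":0,"wy":-1,"wz":0}
  jaw: 0
  grip_force: 40

```text
time: 32.85
ee_pos: [0.6447, -0.032, 0.18]
tool_rot: [-0.662, 0.248, -0.248, 0.662]
ft_force: [1.4, -0.3, -0.5]
opening: 0.0854
```

Call:
move_arm:
  steps:
    - {"x":0.23,"y":0.3,"z":0.94,"wx":0,"wy":-1,"wz":0}
    - {"x":0.13,"y":0.5,"z":0.96,"wx":0,"wy":-1,"wz":0}
    - {"x":0.03,"y":0.5,"z":0.97,"wx":0,"wy":-1,"wz":0}
    - {"x":-0.07,"y":0.5,"z":0.97,"wx":0,"wy":-1,"wz":0}
    - {"x":-0.17,"y":0.5,"z":0.95,"wx":0,"wy":-1,"wz":0}
    - {"x":-0.27,"y":0.5,"z":0.93,"wx":0,"wy":0,"wz":0}
    - {"x":-0.27,"y":0.5,"z":0.93,"wx":0,"wy":0,"wz":0}
    - {"x":-0.27,"y":0.5,"z":0.93,"wx":0,"wy":0,"wz":0}
    - {"x":-0.27,"y":0.5,"z":0.93,"wx":0,"wy":0,"wz":0}
    - {"x":-0.27,"y":0,"z":0.7,"wx":0,"wy":0,"wz":0}

```text
time: 33.85
ee_pos: [0.6913, 0.1838, 0.0705]
tool_rot: [0.704, -0.07, 0.069, -0.703]
ft_force: [0.1, -0.3, 0.3]
opening: 0.0853
```

```bash
python3 - <<'E'
from h import *
c=dict(np.load("side4.npz"));X=cloud(c);m=win(X,320,350,270,310,-.048,-.036);print("jar lid side",np.round(rect(X,m),1))
c=dict(np.load("side0.npz"));X=cloud(c);m=win(X,320,350,270,310,-.048,-.036);print("at start",np.round(rect(X,m),1))
plan([.515,-.410,-.075],-11.3)
E
```

```text
jar lid side [ 514.5 -409.3   59.5   54.7   83.1]
at start [ 512.5 -410.9   56.8   55.2   39.7]
t33.85 pos [0.6913 0.1838 0.0705] jawyaw -11.29 tilt 0.13 open 0.0853 F [ 0.07 -0.31  0.29] q [0.22 0.29 1.52 0.   1.33 0.42]
turn units wy: 0.00 (target yaw err -0.01)
rotvec units [ 0.01  0.   -0.02]
shift in axes after turn: [ -2.26   5.82 -24.67] half-turn axes: [ -2.26   5.83 -24.67]
shift in present axes   : [ -2.25   5.84 -24.67]
```

I got the sign of the sideways shift wrong, so the arm ended above the bowl's edge. The tips are at 59 mm and the bowl is 48 mm tall, and no force shows. Rising first, then going to the jar.

Call:
move_arm:
  steps:
    - {"x":0,"y":-1,"z":0,"wx":0,"wy":0,"wz":0}
    - {"x":0,"y":-1,"z":-0.5,"wx":0,"wy":0,"wz":0}
    - {"x":-0.1,"y":-1,"z":-1,"wx":0,"wy":0,"wz":0}
    - {"x":-0.1,"y":0,"z":-1,"wx":0,"wy":0,"wz":0}
    - {"x":-0.1,"y":0,"z":-1,"wx":0,"wy":0,"wz":0}
    - {"x":-0.1,"y":0,"z":-1,"wx":0,"wy":0,"wz":0}
    - {"x":-0.1,"y":0,"z":-1,"wx":0,"wy":0,"wz":0}
    - {"x":-0.1,"y":0,"z":-1,"wx":0,"wy":0,"wz":0}
    - {"x":-0.1,"y":0,"z":-1,"wx":0,"wy":0,"wz":0}
    - {"x":-0.1,"y":0,"z":-1,"wx":0,"wy":0,"wz":0}

```text
time: 34.85
ee_pos: [0.6305, -0.0228, 0.1482]
tool_rot: [0.704, -0.069, 0.07, -0.704]
ft_force: [0.6, 0.0, -0.0]
opening: 0.0852
```

```bash
python3 - <<'E'
from h import *
from plant import ctrl
plan([.5155,-.4095,-.075],-11.3)
c=ctrl.camera("top");X=cloud(c)
m=win(X,170,230,85,145,.03,.06);print("bowl",np.round(rect(X,m),1))
E
```

```text
t34.85 pos [ 0.6305 -0.0228  0.1482] jawyaw -11.32 tilt 0.07 open 0.0852 F [ 0.56  0.04 -0.04] q [-0.08  0.06  1.65 -0.    1.43  0.12]
turn units wy: -0.00 (target yaw err 0.02)
rotvec units [-0.   -0.    0.01]
shift in axes after turn: [ -1.48   8.93 -16.07] half-turn axes: [ -1.48   8.93 -16.07]
shift in present axes   : [ -1.49   8.93 -16.07]
bowl [738.2 234.6 118.2 118.8  74. ]
```

Call:
move_arm:
  steps:
    - {"x":-0.1,"y":0,"z":-1,"wx":0,"wy":0,"wz":0}
    - {"x":-0.1,"y":0,"z":-1,"wx":0,"wy":0,"wz":0}
    - {"x":-0.1,"y":0,"z":-1,"wx":0,"wy":0,"wz":0}
    - {"x":-0.1,"y":0,"z":-1,"wx":0,"wy":0,"wz":0}
    - {"x":-0.1,"y":0.2,"z":-1,"wx":0,"wy":0,"wz":0}
    - {"x":-0.1,"y":0.4,"z":-1,"wx":0,"wy":0,"wz":0}
    - {"x":-0.1,"y":0.4,"z":-1,"wx":0,"wy":0,"wz":0}
    - {"x":-0.1,"y":0.4,"z":-1,"wx":0,"wy":0,"wz":0}
    - {"x":-0.1,"y":0.4,"z":-1,"wx":0,"wy":0,"wz":0}
    - {"x":-0.1,"y":0.4,"z":-1,"wx":0,"wy":0,"wz":0}

```text
time: 35.9
ee_pos: [0.5571, -0.2631, 0.0928]
tool_rot: [0.704, -0.069, 0.07, -0.703]
ft_force: [-0.3, 0.7, 0.7]
opening: 0.0854
```

Call:
move_arm:
  steps:
    - {"x":-0.1,"y":0.5,"z":-1,"wx":0,"wy":0,"wz":0}
    - {"x":-0.1,"y":0.5,"z":-1,"wx":0,"wy":0,"wz":0}
    - {"x":-0.1,"y":0.5,"z":-1,"wx":0,"wy":0,"wz":0}
    - {"x":-0.1,"y":0.5,"z":-1,"wx":0,"wy":0,"wz":0}
    - {"x":-0.08,"y":0.5,"z":-1,"wx":0,"wy":0,"wz":0}
    - {"x":0,"y":0.3,"z":-0.8,"wx":0,"wy":0,"wz":0}
    - {"x":0,"y":0,"z":-0.27,"wx":0,"wy":0,"wz":0}
    - {"x":0,"y":0,"z":0,"wx":0,"wy":0,"wz":0}
    - {"x":0,"y":0,"z":0,"wx":0,"wy":0,"wz":0}
    - {"x":0,"y":0,"z":0,"wx":0,"wy":0,"wz":0}

```text
time: 36.9
ee_pos: [0.5162, -0.4079, 0.0225]
tool_rot: [0.704, -0.069, 0.07, -0.704]
ft_force: [-0.1, 0.5, 0.1]
opening: 0.0858
```

```bash
python3 - <<'E'
from h import *
plan([.515,-.4095,-.075],-11.3)
E
```

```text
t36.90 pos [ 0.5162 -0.4079  0.0225] jawyaw -11.27 tilt 0.04 open 0.0858 F [-0.12  0.53  0.11] q [-0.71  0.22  1.69  0.    1.23 -0.51]
turn units wy: 0.00 (target yaw err -0.03)
rotvec units [0.   0.   0.01]
shift in axes after turn: [-0.03  3.9  -0.07] half-turn axes: [-0.04  3.9  -0.07]
shift in present axes   : [-0.04  3.9  -0.07]
```

Call:
move_arm:
  steps:
    - {"x":-0.04,"y":0.5,"z":-0.07,"wx":0,"wy":0,"wz":0}
    - {"x":0,"y":0.9,"z":0,"wx":0,"wy":0,"wz":0}
    - {"x":0,"y":0.9,"z":0,"wx":0,"wy":0,"wz":0}
    - {"x":0,"y":0.8,"z":0,"wx":0,"wy":0,"wz":0}
    - {"x":0,"y":0.5,"z":0,"wx":0,"wy":0,"wz":0}
    - {"x":0,"y":0.3,"z":0,"wx":0,"wy":0,"wz":0}
    - {"x":0,"y":0,"z":0,"wx":0,"wy":0,"wz":0}
    - {"x":0,"y":0,"z":0,"wx":0,"wy":0,"wz":0}
    - {"x":0,"y":0,"z":0,"wx":0,"wy":0,"wz":0}
    - {"x":0,"y":0,"z":0,"wx":0,"wy":0,"wz":0}

```text
time: 37.9
ee_pos: [0.5146, -0.4104, -0.0748]
tool_rot: [0.704, -0.069, 0.07, -0.703]
ft_force: [-0.6, 0.4, -0.3]
opening: 0.0854
```

Call:
move_arm:
  steps:
    - {"x":0,"y":0,"z":0,"wx":0,"wy":0,"wz":0}
    - {"x":0,"y":0,"z":0,"wx":0,"wy":0,"wz":0}
    - {"x":0,"y":0,"z":0,"wx":0,"wy":0,"wz":0}
    - {"x":0,"y":0,"z":0,"wx":0,"wy":0,"wz":0}
    - {"x":0,"y":0,"z":0,"wx":0,"wy":0,"wz":0}
    - {"x":0,"y":0,"z":0,"wx":0,"wy":0,"wz":0}
    - {"x":0,"y":0,"z":0,"wx":0,"wy":0,"wz":0}
    - {"x":0,"y":0,"z":0,"wx":0,"wy":0,"wz":0}
    - {"x":0,"y":0,"z":0,"wx":0,"wy":0,"wz":0}
    - {"x":0,"y":0,"z":0,"wx":0,"wy":0,"wz":0}
  jaw: 255
  grip_force: 40

```text
time: 38.9
ee_pos: [0.5145, -0.4103, -0.0752]
tool_rot: [0.704, -0.07, 0.07, -0.704]
ft_force: [-2.3, 1.5, 6.4]
opening: 0.0589
```

Call:
move_arm:
  steps:
    - {"x":0,"y":-0.3,"z":0,"wx":0,"wy":0,"wz":0}
    - {"x":0,"y":-0.7,"z":0,"wx":0,"wy":0,"wz":0}
    - {"x":0,"y":-1,"z":0,"wx":0,"wy":0,"wz":0}
    - {"x":0,"y":-1,"z":0,"wx":0,"wy":0,"wz":0}
    - {"x":0,"y":-1,"z":0,"wx":0,"wy":0,"wz":0}
    - {"x":0,"y":-1,"z":0,"wx":0,"wy":0,"wz":0}
    - {"x":0,"y":-1,"z":0.2,"wx":0,"wy":0,"wz":0}
    - {"x":-0.1,"y":-1,"z":0.4,"wx":0,"wy":0,"wz":0}
    - {"x":-0.2,"y":-0.8,"z":0.7,"wx":0,"wy":0,"wz":0}
    - {"x":-0.2,"y":-0.8,"z":0.9,"wx":0,"wy":0,"wz":0}

```text
time: 39.9
ee_pos: [0.5125, -0.3534, 0.1417]
tool_rot: [0.704, -0.07, 0.07, -0.703]
ft_force: [0.5, -0.1, -1.0]
opening: 0.0588
```

```bash
python3 - <<'E'
from h import *
from plant import ctrl
plan([.4632,.0284,.16],-11.3)
c=ctrl.camera("side");cv2.imwrite("pics/s11.png",c["pixels"][:,:,::-1])
E
```

```text
t39.90 pos [ 0.5125 -0.3534  0.1417] jawyaw -11.36 tilt 0.07 open 0.0588 F [ 0.48 -0.13 -0.99] q [-0.64  0.05  1.68 -0.    1.41 -0.45]
turn units wy: -0.01 (target yaw err 0.06)
rotvec units [ 0.01 -0.01  0.01]
shift in axes after turn: [-4.93 -0.73 14.59] half-turn axes: [-4.93 -0.74 14.59]
shift in present axes   : [-4.94 -0.75 14.59]
```

View pics/s11.png

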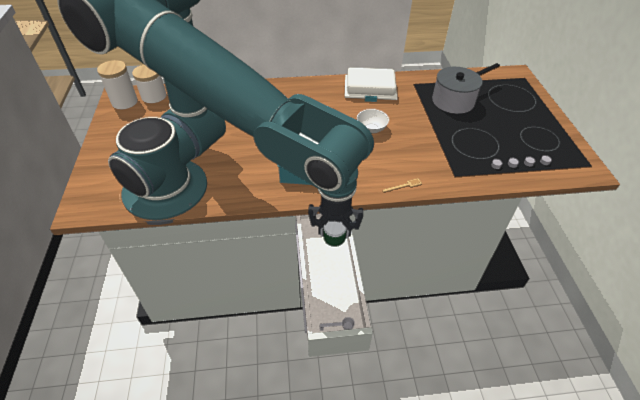

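Jar held upright at (335,232). Carrying it to above the near half of the box.

Call:
move_arm:
  steps:
    - {"x":-0.33,"y":-0.08,"z":0.8,"wx":0,"wy":0,"wz":0}
    - {"x":-0.33,"y":-0.08,"z":1,"wx":0,"wy":0,"wz":0}
    - {"x":-0.33,"y":-0.08,"z":1,"wx":0,"wy":0,"wz":0}
    - {"x":-0.33,"y":-0.08,"z":1,"wx":0,"wy":0,"wz":0}
    - {"x":-0.33,"y":-0.08,"z":1,"wx":0,"wy":0,"wz":0}
    - {"x":-0.33,"y":-0.08,"z":1,"wx":0,"wy":0,"wz":0}
    - {"x":-0.33,"y":-0.08,"z":1,"wx":0,"wy":0,"wz":0}
    - {"x":-0.33,"y":-0.08,"z":1,"wx":0,"wy":0,"wz":0}
    - {"x":-0.33,"y":-0.08,"z":1,"wx":0,"wy":0,"wz":0}
    - {"x":-0.33,"y":0,"z":1,"wx":0,"wy":0,"wz":0}

```text
time: 40.95
ee_pos: [0.4797, -0.0963, 0.1589]
tool_rot: [0.704, -0.069, 0.07, -0.704]
ft_force: [1.0, -0.5, -0.4]
opening: 0.0588
```

Call:
move_arm:
  steps:
    - {"x":-0.33,"y":0,"z":1,"wx":0,"wy":0,"wz":0}
    - {"x":-0.33,"y":0,"z":1,"wx":0,"wy":0,"wz":0}
    - {"x":-0.33,"y":0,"z":1,"wx":0,"wy":0,"wz":0}
    - {"x":-0.33,"y":0,"z":1,"wx":0,"wy":0,"wz":0}
    - {"x":-0.32,"y":0,"z":0.6,"wx":0,"wy":0,"wz":0}
    - {"x":0,"y":0,"z":0.2,"wx":0,"wy":0,"wz":0}
    - {"x":0,"y":0,"z":0,"wx":0,"wy":0,"wz":0}
    - {"x":0,"y":0,"z":0,"wx":0,"wy":0,"wz":0}
    - {"x":0,"y":0,"z":0,"wx":0,"wy":0,"wz":0}
    - {"x":0,"y":0,"z":0,"wx":0,"wy":0,"wz":0}

```text
time: 41.95
ee_pos: [0.4634, 0.0278, 0.1573]
tool_rot: [0.704, -0.07, 0.07, -0.704]
ft_force: [-0.5, 0.1, -2.4]
opening: 0.0589
```

```bash
python3 - <<'E'
from h import *
from plant import ctrl
plan([.4632,.0284,.086],-11.3)
c=ctrl.camera("side");cv2.imwrite("pics/s12.png",cv2.resize(c["pixels"][60:260,200:440,::-1],None,fx=3,fy=3))
E
```

```text
t41.95 pos [0.4634 0.0278 0.1573] jawyaw -11.37 tilt 0.01 open 0.0589 F [-0.48  0.12 -2.38] q [ 0.01 -0.33  1.99 -0.    1.48  0.2 ]
turn units wy: -0.01 (target yaw err 0.07)
rotvec units [ 0.   -0.01 -0.  ]
shift in axes after turn: [-0.01  2.85  0.02] half-turn axes: [-0.01  2.85  0.02]
shift in present axes   : [-0.01  2.85  0.02]
```

View pics/s12.png

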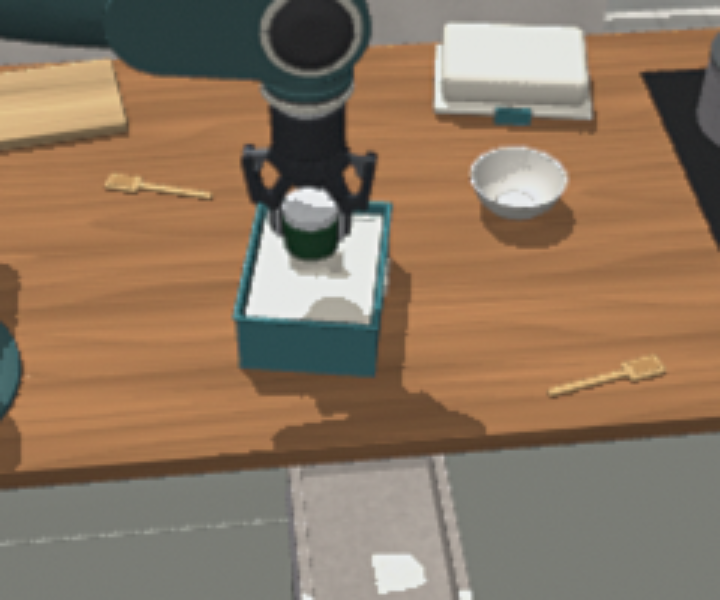

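Call:
move_arm:
  steps:
    - {"x":0,"y":0.4,"z":0,"wx":0,"wy":0,"wz":0}
    - {"x":0,"y":0.6,"z":0,"wx":0,"wy":0,"wz":0}
    - {"x":0,"y":0.6,"z":0,"wx":0,"wy":0,"wz":0}
    - {"x":0,"y":0.4,"z":0,"wx":0,"wy":0,"wz":0}
    - {"x":0,"y":0.3,"z":0,"wx":0,"wy":0,"wz":0}
    - {"x":0,"y":0.2,"z":0,"wx":0,"wy":0,"wz":0}
    - {"x":0,"y":0.1,"z":0,"wx":0,"wy":0,"wz":0}
    - {"x":0,"y":0.06,"z":0,"wx":0,"wy":0,"wz":0}
    - {"x":0,"y":0,"z":0,"wx":0,"wy":0,"wz":0}
    - {"x":0,"y":0,"z":0,"wx":0,"wy":0,"wz":0}

```text
time: 43.0
ee_pos: [0.4635, 0.0284, 0.0912]
tool_rot: [-0.704, 0.069, -0.07, 0.704]
ft_force: [-0.0, -0.0, -1.1]
opening: 0.0592
```

Call:
move_arm:
  steps:
    - {"x":0,"y":0.04,"z":0,"wx":0,"wy":0,"wz":0}
    - {"x":0,"y":0.04,"z":0,"wx":0,"wy":0,"wz":0}
    - {"x":0,"y":0.04,"z":0,"wx":0,"wy":0,"wz":0}
    - {"x":0,"y":0,"z":0,"wx":0,"wy":0,"wz":0}
    - {"x":0,"y":0,"z":0,"wx":0,"wy":0,"wz":0}
    - {"x":0,"y":0,"z":0,"wx":0,"wy":0,"wz":0}
    - {"x":0,"y":0,"z":0,"wx":0,"wy":0,"wz":0}
    - {"x":0,"y":0,"z":0,"wx":0,"wy":0,"wz":0}
    - {"x":0,"y":0,"z":0,"wx":0,"wy":0,"wz":0}
    - {"x":0,"y":0,"z":0,"wx":0,"wy":0,"wz":0}

```text
time: 44.0
ee_pos: [0.4633, 0.0284, 0.0878]
tool_rot: [-0.704, 0.07, -0.07, 0.704]
ft_force: [-0.5, 0.5, -1.6]
opening: 0.0592
```

```bash
python3 - <<'E'
from h import *
plan([.4632,.0284,.086],-11.3)
E
```

```text
t44.00 pos [0.4633 0.0284 0.0878] jawyaw -11.31 tilt 0.00 open 0.0592 F [-0.47  0.52 -1.62] q [ 0.01 -0.27  2.06  0.    1.35  0.2 ]
turn units wy: -0.00 (target yaw err 0.01)
rotvec units [-0. -0. -0.]
shift in axes after turn: [-0.01  0.07 -0.  ] half-turn axes: [-0.01  0.07 -0.  ]
shift in present axes   : [-0.01  0.07 -0.  ]
```

Call:
move_arm:
  steps:
    - {"x":0,"y":0.04,"z":0,"wx":0,"wy":0,"wz":0}
    - {"x":0,"y":0.04,"z":0,"wx":0,"wy":0,"wz":0}
    - {"x":0,"y":0,"z":0,"wx":0,"wy":0,"wz":0}
    - {"x":0,"y":0,"z":0,"wx":0,"wy":0,"wz":0}
    - {"x":0,"y":0,"z":0,"wx":0,"wy":0,"wz":0}
    - {"x":0,"y":0,"z":0,"wx":0,"wy":0,"wz":0}
    - {"x":0,"y":0,"z":0,"wx":0,"wy":0,"wz":0}
    - {"x":0,"y":0,"z":0,"wx":0,"wy":0,"wz":0}
    - {"x":0,"y":0,"z":0,"wx":0,"wy":0,"wz":0}
    - {"x":0,"y":0,"z":0,"wx":0,"wy":0,"wz":0}

```text
time: 45.0
ee_pos: [0.4634, 0.0285, 0.0859]
tool_rot: [-0.704, 0.07, -0.07, 0.704]
ft_force: [-1.7, 0.5, 2.8]
opening: 0.0591
```

Contact (+2.8 N). Releasing and rising.

Call:
move_arm:
  steps:
    - {"x":0,"y":0,"z":0,"wx":0,"wy":0,"wz":0}
    - {"x":0,"y":0,"z":0,"wx":0,"wy":0,"wz":0}
    - {"x":0,"y":0,"z":0,"wx":0,"wy":0,"wz":0}
    - {"x":0,"y":0,"z":0,"wx":0,"wy":0,"wz":0}
    - {"x":0,"y":-0.2,"z":0,"wx":0,"wy":0,"wz":0}
    - {"x":0,"y":-0.4,"z":0,"wx":0,"wy":0,"wz":0}
    - {"x":0,"y":-0.8,"z":0,"wx":0,"wy":0,"wz":0}
    - {"x":0,"y":-1,"z":0,"wx":0,"wy":0,"wz":0}
    - {"x":0,"y":-1,"z":0,"wx":0,"wy":0,"wz":0}
    - {"x":0,"y":-1,"z":0,"wx":0,"wy":0,"wz":0}
  jaw: 30

```text
time: 46.0
ee_pos: [0.4633, 0.0284, 0.1978]
tool_rot: [-0.704, 0.069, -0.07, 0.704]
ft_force: [0.9, 0.1, -0.3]
opening: 0.0753
```

Call:
move_arm:
  steps:
    - {"x":0.5,"y":-0.5,"z":0,"wx":0,"wy":0,"wz":0}
    - {"x":1,"y":0,"z":0,"wx":0,"wy":0,"wz":0}
    - {"x":1,"y":0,"z":0,"wx":0,"wy":0,"wz":0}
    - {"x":1,"y":0,"z":0,"wx":0,"wy":0,"wz":0}
    - {"x":1,"y":0,"z":0,"wx":0,"wy":0,"wz":0}
    - {"x":1,"y":0,"z":0,"wx":0,"wy":0,"wz":0}
    - {"x":1,"y":0,"z":0,"wx":0,"wy":0,"wz":0}
    - {"x":0.5,"y":0,"z":0,"wx":0,"wy":0,"wz":0}
    - {"x":0,"y":0,"z":0,"wx":0,"wy":0,"wz":0}
    - {"x":0,"y":0,"z":0,"wx":0,"wy":0,"wz":0}

```text
time: 47.0
ee_pos: [0.6345, -0.0058, 0.2085]
tool_rot: [-0.704, 0.07, -0.07, 0.704]
ft_force: [-1.2, -0.7, 1.1]
opening: 0.0753
```

```bash
python3 - <<'E'
from h import *
from plant import ctrl
s=ctrl.sense();print(s["time"],s["ee_pos"],s["ft_force"],s["opening"])
c=ctrl.camera("side");X=cloud(c)
cv2.imwrite("pics/s13.png",cv2.resize(c["pixels"][60:260,200:440,::-1],None,fx=3,fy=3))
W=(270,340,110,200)
m=win(X,*W,.060,.072)&(c["pixels"].min(-1)>110)
n,l,st,ce=cv2.connectedComponentsWithStats(m.astype(np.uint8));i=1+st[1:,4].argmax();m=l==i
P=X[m];A=np.c_[P[:,:2],np.ones(len(P))];k=np.linalg.lstsq(A,P[:,2],rcond=None)[0]
print("plate",np.round(rect(X,m),1),np.median(P[:,2]),"tilt",k[:2])
m=win(X,*W,.112,.13);P=X[m];print("lid",np.round(rect(X,m),1),np.median(P[:,2]))
E
```

```text
47.0 [ 0.63445162 -0.00577977  0.20852006] [-1.18336543 -0.72952008  1.11524466] 0.07528881823110296
plate [472.8  80.1 194.2 136.8  78.5] 0.06591463548345977 tilt [-0.00363144 -0.0016084 ]
lid [464.1  29.5  57.9  55.   84.3] 0.11983063365895873
```

View pics/s13.png

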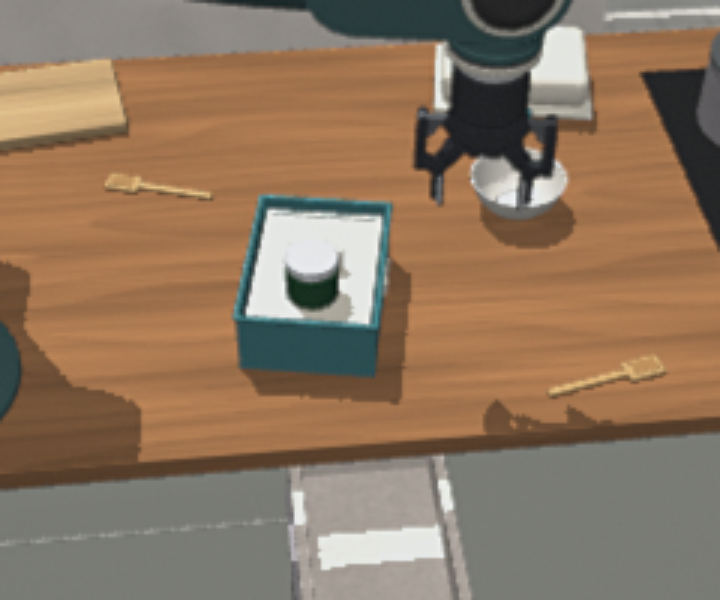

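The jar stands on the divider at (313,275) and the gripper is clear. One top-camera check of the plate's centring.

```bash
python3 - <<'E'
from h import *
from plant import ctrl
c=ctrl.camera("top");X=cloud(c)
cv2.imwrite("pics/t13.png",cv2.resize(c["pixels"][120:290,90:360,::-1],None,fx=2.9,fy=2.9))
W=(200,330,170,285)
m=win(X,*W,.072,.082);print("rim",np.round(rect(X,m),1))
m=win(X,*W,.060,.0705)&(c["pixels"].min(-1)>125)
n,l,st,ce=cv2.connectedComponentsWithStats(m.astype(np.uint8));i=1+st[1:,4].argmax();print("plate",np.round(rect(X,l==i),1))
th=np.radians(-11.3);d=X[...,:2]-[.472,.0725];by=d@[-np.sin(th),np.cos(th)];bx=d@[np.cos(th),np.sin(th)]
m=win(X,*W,.088,.10)&(abs(by)<.014)&(abs(bx)<.045);print("fin",m.sum(),np.round(rect(X,m),1), "box frame mean mm",1000*bx[m].mean(),1000*by[m].mean())
E
```

```text
rim [445.5 -30.8  14.    2.3   1.8]Traceback (most recent call last):
  File "<stdin>", line 8, in <module>
ValueError: attempt to get argmax of an empty sequence
```

View pics/t13.png

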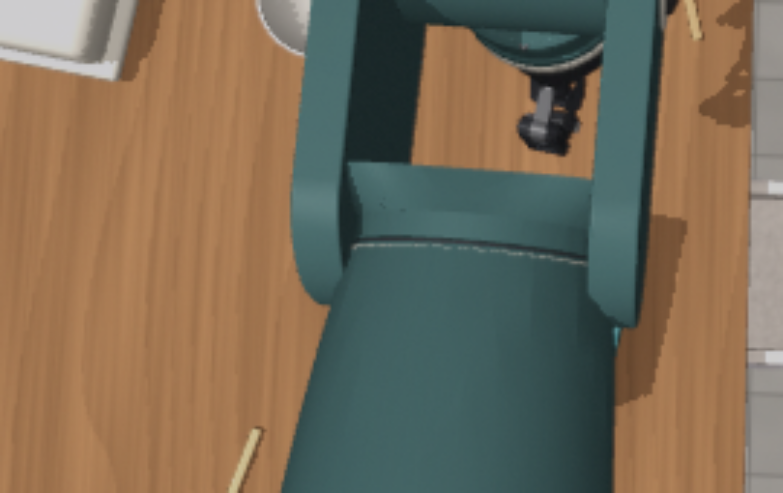

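The arm hides the box from above, so I'll swing it away toward the drawer side.

Call:
move_arm:
  steps:
    - {"x":0,"y":0,"z":-0.6,"wx":0,"wy":0,"wz":0}
    - {"x":0,"y":0,"z":-1,"wx":0,"wy":0,"wz":0}
    - {"x":0,"y":0,"z":-1,"wx":0,"wy":0,"wz":0}
    - {"x":0,"y":0,"z":-1,"wx":0,"wy":0,"wz":0}
    - {"x":0,"y":0,"z":-1,"wx":0,"wy":0,"wz":0}
    - {"x":0,"y":0,"z":-1,"wx":0,"wy":0,"wz":0}
    - {"x":0,"y":0,"z":-1,"wx":0,"wy":0,"wz":0}
    - {"x":0,"y":0,"z":-1,"wx":0,"wy":0,"wz":0}
    - {"x":0,"y":0,"z":-1,"wx":0,"wy":0,"wz":0}
    - {"x":0,"y":0,"z":-1,"wx":0,"wy":0,"wz":0}

```text
time: 48.1
ee_pos: [0.5868, -0.2426, 0.2088]
tool_rot: [0.704, -0.07, 0.07, -0.704]
ft_force: [-0.4, -0.2, 0.0]
opening: 0.0755
```

Call:
move_arm:
  steps:
    - {"x":0,"y":0,"z":-1,"wx":0,"wy":0,"wz":0}
    - {"x":0,"y":0,"z":-1,"wx":0,"wy":0,"wz":0}
    - {"x":0,"y":0,"z":-1,"wx":0,"wy":0,"wz":0}
    - {"x":0,"y":0,"z":-1,"wx":0,"wy":0,"wz":0}
    - {"x":0,"y":0,"z":-1,"wx":0,"wy":0,"wz":0}
    - {"x":0,"y":0,"z":-1,"wx":0,"wy":0,"wz":0}
    - {"x":0,"y":0,"z":-0.6,"wx":0,"wy":0,"wz":0}
    - {"x":0,"y":0,"z":0,"wx":0,"wy":0,"wz":0}
    - {"x":0,"y":0,"z":0,"wx":0,"wy":0,"wz":0}
    - {"x":0,"y":0,"z":0,"wx":0,"wy":0,"wz":0}

```text
time: 49.1
ee_pos: [0.5556, -0.4022, 0.2085]
tool_rot: [-0.704, 0.069, -0.07, 0.704]
ft_force: [-0.2, -0.0, 0.0]
opening: 0.0752
```

```bash
python3 - <<'E'
from h import *
from plant import ctrl
c=ctrl.camera("top");X=cloud(c);print(ctrl.sense()["time"],ctrl.sense()["ee_pos"])
cv2.imwrite("pics/t14.png",cv2.resize(c["pixels"][120:290,90:360,::-1],None,fx=2.9,fy=2.9))
W=(200,330,170,285)
m=win(X,*W,.072,.082);print("rim",np.round(rect(X,m),1))
m=win(X,*W,.060,.0705)&(c["pixels"].min(-1)>125)
n,l,st,ce=cv2.connectedComponentsWithStats(m.astype(np.uint8));i=1+st[1:,4].argmax();print("plate",np.round(rect(X,l==i),1))
th=np.radians(-11.3);d=X[...,:2]-[.472,.0725];by=d@[-np.sin(th),np.cos(th)];bx=d@[np.cos(th),np.sin(th)]
m=win(X,*W,.088,.10)&(abs(by)<.014)&(abs(bx)<.045);print("fin",m.sum(),np.round(rect(X,m),1), "box frame mean mm",1000*bx[m].mean(),1000*by[m].mean())
E
```

```text
49.15 [ 0.55570606 -0.40218426  0.2084911 ]
rim [471.9  72.3 214.3 158.2  78.8]
plate [471.8  71.8 192.1 136.1  78.7]
fin 118 [471.7  71.6  10.8  59.6  77.8] box frame mean mm 0.18041784090176838 -1.5284477333662874
```

View pics/t14.png

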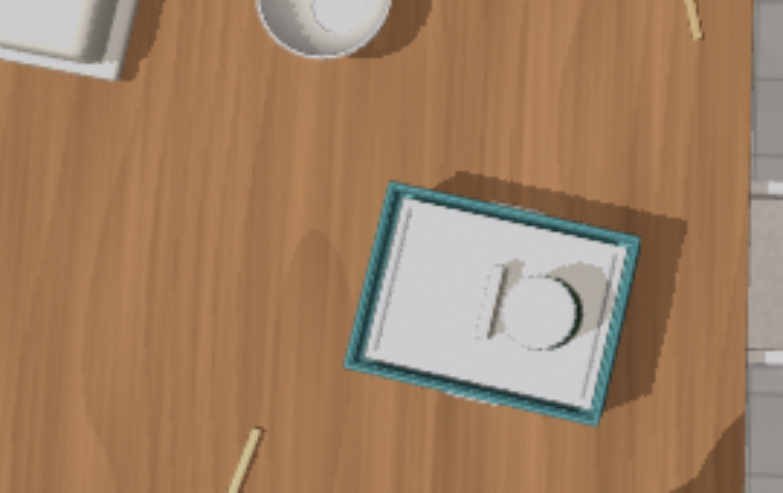

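The plate is centred within 1 mm of the rim and the jar stands beside the fin, so I'm handing in.

```bash
python3 -c "
from plant import ctrl
print(ctrl.hand_in())"
```

```text
the job is handed in; nothing more can be done
None
```

The lunch box is packed as asked and the job is handed in, after about 49 s of the 72 s allowed. No verdict was reported.

- **Which jar is heavier:** the rear jar in the drawer read about −3.2 N on the wrist and the front one about −1.2 N. The rear jar went on the bottom beside the snack box. The front one went back in the drawer at first and now stands on the divider.
- **Last checks that passed:**
  - The divider's upper face is 65.9 mm up, tilted about 4 mrad, and centred on the rim within about 1 mm by the top camera.
  - The light jar's lid is at 119.8 mm, where 120 mm is expected. The jar stands beside the fin, about 45 mm from the box's middle.
  - The gripper is clear of everything.
- **Not rechecked at the end:** the snack box and heavy jar were measured standing on the floor before the divider covered them. They could not be seen afterwards.
- **One disagreement:** the side camera put the divider about 7–8 mm off along its length. The box allows only 4 mm of play, so I took this as a fault in that measurement. The top view showed the divider centred.
- **One mistake:** I got a sign wrong in one sideways move, and the open gripper ended up over the edge of the bowl. The fingertips stayed above its rim, no force showed, and a later measurement found the bowl within about 1 mm of its starting place.

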